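Pack the tote and zero the footage counter at a cable bench

ROBOT

A 6-joint arm with a two-finger parallel gripper is mounted at the origin on the work surface. World frame = base frame: x ahead of the robot, y to its left, z up, the work surface at z = 0. Lengths are in m, angles in degrees, forces in N, time in s.
With the tool pointing down it reaches from about 0.375 to 0.825 m from the base axis. Payload 5.5 kg.
Tool frame: the origin (TCP) lies midway between the tips of the shut fingers; the grasp point (between the pads) lies 19 mm behind it; z points along the fingers, y is the line along which they close (so a half turn about z gives the same grasp; the last joint's range is limited). The gripper opens to 85 mm and grips with 20 to 120 N. Pads are 22 mm wide; open, the fingers measure 114 mm over their backs; the gripper's body (76 mm by 85 mm) begins 54 mm behind the grasp point. The pads swing forward as they close: fully open they stand 13 mm farther back than shut.
Start: joints at [63.77, 17.962, -2.699, 69.339, 0, 90], TCP at [0.265, 0.538, 0.231] pointing down, gripper open.
Joint ranges: [-152.73, 152.73], [-39.44, 99.34], [-58.76, 71.6], [-118.89, 123.64], [-81.53, 83.1], [-180, 180]. Speed limits (degrees/s): [136.94, 136.94, 172.46, 180, 180, 180].

INTERFACE

Orientations are given as a 3x3 rotation matrix whose columns are the frame's x, y, z axes.
In Python, from station import status, camera, ticket, models gives the robot as it stands.
- The arm moves only by the tool arm_command, never from a script. Its argument "targets" is a list of rows, each a list of 5 numbers: the shift along the tool's x, y, z in m, then the turn about the tool's z in rad, then the opening in per cent of the stroke, from 0 (shut) to 100 (fully open). A call has 1 to 5 rows; each row is the pose to reach, as a shift and turn from the pose commanded when the call began, along the tool's axes at that moment; what a row does not reach only later rows make up. A row lasts 1/8 s, in which the tool goes at most 62.5 mm and 10.7 degrees, less where a joint would pass 70% of its speed; a pose out of reach is approached as far as the arm can. A call with a gripper value outside its range is refused whole. The fingers move at their own pace and stop on an object; "newtons" is the grip in N (left out, the last holds). Time passes only in rows, so rows that repeat a pose let the fingers close. It gives the time, the measured TCP pose, the force, the opening and the grip force at its end, in the units of the state.
- status.observe(): the state, without advancing time (a new reading comes with each control period).
- camera(name): name is "side" or "top"; returns a dict with "frame" (480x640x3 uint8, blue, green, red), "depth" (480x640 float32, m along the optical axis (not along the pixel's ray), 0 where there is no reading), "camera_matrix" (3x3 intrinsics, pixels), "R" (3x3) and "t" (3): a world point X has camera coordinates R X + t. Camera axes: x right, y down, z forward; pixel columns grow to the right and rows downward; lengths in m; the calibration is good to about 2 mm. A picture is of the moment at which its call begins.
- ticket.sign_off(): hands the job in; it is judged then, once.
Trained networks look in a picture, given as the dict that the camera call returned (one of the last four; its "shot" number tells which), for a name from the list of things; names that differ only in an ending like _2 or _b are one class to them, and where a whole thing is asked for, a point or a joint stands for the part that bears it (a point fixed in the world has none). Each returns a list of dicts, best first, with "confidence" (0 to 1); they miss things now and then, are a little off and sometimes report something else, mostly with a low value. They report only what shows in the picture. A call takes as long as a camera call.
- models.silhouettes(name, picture): "region" (480x640 bool, what is visible of it).
- models.landmark_of(name, picture): "point" ([x, y, z] in m, in the coordinates of the camera as it stood for that picture, good to about 4 mm: a listed point, or the origin of a listed thing).
The state is a dict: "time_s": time; "joints": joint angles; "joint_velocities": joint speeds; "tau": joint torques, N m; "tool_pos": TCP position; "eef_rot": TCP orientation; "wrist_force": force on the tool from outside, world axes, zero at the start; "ft_torque": the same for the moment, N m; "finger_gap": finger opening in m; "finger_force": force on a finger pad.
Only numpy, scipy, OpenCV 4.12 (cv2) and the standard library are available. Lean on these libraries where they do the work, as an engineer would, in place of code of your own. Each camera call takes 0.05 s, during which the arm holds its last target. There are 200 camera calls.

TASK

The batch is finished: pack the tote for the next bench. Stand every store on the bench (bottle, tin, die block, gauge block, as many as there are) upright on the floor of the tote's large bay, and nest every loose tapered cup straight into the cup waiting in the small bay, one in another, each pressed home lightly but never rammed. Turn the footage counter's reset knob back to its zero stop, and leave the other things on the bench where they are.

Things in the scene. Friction and masses are not known exactly. Their poses are not given: they have to be found in the camera images.
- tote: grey plastic tote, fixed to the bench, 142 (x) x 247 (y) x 50 mm tall, walls and divider 5 mm, floor 4 mm thick; origin: centre of the underside, on the bench; x and y along its sides. A divider across it (centre at y = +16 mm) makes a store bay on the -y side (132 x 132 mm inside) and a smaller cup bay on the +y side (132 mm in x, 100 mm in y)
- store_bay (a point): centre of the store bay's floor (tote frame 0, -52.5, 4 mm); four stores fit it two by two
- cup_bay (a point): centre of the cup bay's floor (tote frame 0, 68.5, 4 mm)
- base_cup: cup standing loose and upright in the tote's cup bay; same shape as cup1. A cup nested in another meets its tapering wall with its foot about 27.5 mm above the foot of the one below (the next as much higher again); friction may leave it high or crooked until pressed with 3 to 6 N; there is no stop: the taper multiplies the push, and over some 12 N it wedges. Origin: centre of the underside, z up
- cup1: empty white tapered plastic cup, open at the top, 72 mm tall, 60 g; foot 44 mm across; straight collar 65 mm across outside, 56 to 72 mm above the foot (grip across it with the fingertips, in any direction). Origin: centre of the underside, z up. Like base_cup. Stands upright on the bench at the start; may be absent
- cup2: empty white tapered plastic cup, open at the top, 72 mm tall, 60 g; foot 44 mm across; straight collar 65 mm across outside, 56 to 72 mm above the foot (grip across it with the fingertips, in any direction). Origin: centre of the underside, z up. Like base_cup. Stands upright on the bench at the start; may be absent
- cup3: empty white tapered plastic cup, open at the top, 72 mm tall, 60 g; foot 44 mm across; straight collar 65 mm across outside, 56 to 72 mm above the foot (grip across it with the fingertips, in any direction). Origin: centre of the underside, z up. Like base_cup. Stands upright on the bench at the start; may be absent
- bottle: white plastic bottle, round body 58 mm across and 40 mm tall, sloping shoulder to 47 mm, black cap 30 mm across from 47 to 76 mm height (grip the cap); 0.1 to 0.21 kg; origin: centre of the underside, z up; may be absent
- tin: aluminium tin, 60 mm across and 40 mm tall, with a black knob 20 mm across on top from 40 to 76 mm height (grip the knob); 0.13 to 0.25 kg; origin: centre of the underside, z up; may be absent
- die_block: steel crimping-die block 58 x 58 x 40 mm with an upright rail on top, 44 mm long (x), 16 mm thick (y), from 40 to 76 mm height (grip across its thickness, along y); 0.22 to 0.45 kg; origin: centre of the underside, z up; may be absent
- gauge_block: wooden gauge block 60 (x) x 50 (y) x 42 mm with a round peg 22 mm across on top from 42 to 76 mm height (grip the peg); 0.1 to 0.2 kg; origin: centre of the underside, z up; may be absent
- reset_knob_grip (a point): on the axis of the reset knob on top of the grey footage counter (fixed box 110 x 100 x 55 mm), at the height to grip, 92 mm above the bench; grip bar 42 mm long (point x), 14 mm thick (y), 32 mm tall, its top 7 mm above this point. The point turns with the knob; the white mark on the bar lies towards -x; at zero it points at the white tick on the counter
- reset_knob (a joint): angle of the reset knob, rad: 0 at its zero stop, up to 4.6; grows clockwise seen from above, so it is reset by turning counter-clockwise from above; stays where it is left, light friction
- tape_roll: bystander: black roll of tape lying flat, 76 mm across, 19 mm tall; origin: centre of the underside
- tie_carton: bystander: cardboard carton 65 x 45 x 30 mm; origin: centre of the underside
- screwdriver: bystander: screwdriver 170 mm long lying on the bench
- crimper: bystander: blue-handled crimping pliers, about 150 mm long, 16 mm thick, lying on the bench
- scrap_tray: bystander: black open tray 110 x 90 x 35 mm; origin: centre of the underside
- notepad: bystander: notepad 120 x 90 x 12 mm lying flat; origin: centre of the underside

How it is judged:
By the outcome, as a careful person would: the job done as asked, in the order asked, and still so for the second after the job is handed in, with the robot touching nothing.
Of cup1, cup2, cup3 only 2 to 3 are there at a start; the rules pass over those that are not, and their reading is None.
Of bottle, tin, die_block, gauge_block only 3 to 4 are there at a start; the rules pass over those that are not, and their reading is None.
At some moment in a run one of bottle, tin, die_block, gauge_block may be knocked a few centimetres aside while the robot is not near it.
It also fails if it takes over 210 s, if anything falls off the work surface, if the arm or the gripper's body presses on something with over 40 N, if the wrist force passes 120 N, or if a joint passes its speed limit or range.

## Working session

There is one attempt and no reset: what is moved stays moved. The work goes in short steps, Python scripts to look and compute and a tool call to move; the robot and the scene stay as the last step left them, time stands still between calls to the robot, and variables do not carry over. Pictures are saved under pics/ and viewed, at most 14 in all, crops included, and the job is handed in when it is done.

Besides the shell and the picture viewer there is one more tool, called after ">>>" as name(argument=value, ...), one argument or row to a line, values as JSON. arm_command: Moves the arm, as the interface text tells. Its arguments: {"type":"object","properties":{"targets":{"type":"array","items":{"type":"array","items":{"type":"number"}}},"newtons":{"type":"number"}},"required":["targets"]}

```bash
mkdir -p pics; ls; cat > h.py <<'E'
import numpy as np, cv2
from station import status, camera, ticket, models
def w(p,c): return c["R"].T@(np.array(p)-c["t"])
def lm(n,c,k=1):
    return [(np.round(w(d["point"],c),4).tolist(),round(d["confidence"],2)) for d in models.landmark_of(n,c)[:k]]
def cloud(c,m=None):
    d=c["depth"];v,u=np.nonzero((d>0)&(m if m is not None else True));z=d[v,u];K=c["camera_matrix"]
    P=np.stack([(u-K[0,2])*z/K[0,0],(v-K[1,2])*z/K[1,1],z],1)
    return (P-c["t"])@c["R"],u,v
E
python3 - <<'E'
from h import *
for n in ("top","side"):
    c=camera(n); cv2.imwrite(f"pics/{n}0.png",c["frame"])
    print(n,(-c["R"].T@c["t"]).round(3),c["R"].round(3).tolist(),c["camera_matrix"].round(1).tolist())
    for k in "tote store_bay cup_bay base_cup cup1 bottle tin die_block gauge_block reset_knob_grip".split():
        print(k,lm(k,c,4))
print(status.observe())
E
```

```text
pics
top [0.352 0.013 1.184] [[-0.014, -1.0, -0.003], [-0.97, 0.014, -0.242], [0.242, -0.0, -0.97]] [[532.9, 0.0, 330.9], [0.0, 532.9, 228.4], [0.0, 0.0, 1.0]]
tote [([0.5009, 0.3383, 0.0008], 0.94)]
store_bay [([0.4931, 0.2862, 0.0028], 0.56)]
cup_bay [([0.5109, 0.4055, 0.0021], 0.69)]
base_cup [([0.4978, 0.4065, 0.0076], 0.69)]
cup1 [([0.4466, -0.0092, -0.0002], 0.78), ([0.4542, -0.1078, -0.0005], 0.66)]
bottle [([0.6676, -0.0096, 0.0034], 0.8), ([0.4932, 0.287, 0.0027], 0.23)]
tin [([0.5517, -0.1059, 0.0047], 0.69), ([0.7761, 0.0256, 0.0012], 0.49)]
die_block [([0.563, 0.1154, 0.0009], 0.89), ([0.4458, -0.0083, -0.0014], 0.73)]
gauge_block [([0.449, 0.1073, 0.002], 0.72), ([0.5049, 0.4067, 0.0016], 0.28)]
reset_knob_grip [([0.4772, -0.333, 0.0922], 0.66), ([0.7761, 0.0263, 0.0017], 0.4)]
side [0.423 0.802 0.596] [[-0.969, -0.246, 0.025], [-0.153, 0.52, -0.84], [0.193, -0.818, -0.542]] [[461.0, 0.0, 321.5], [0.0, 461.0, 243.8], [0.0, 0.0, 1.0]]
tote [([0.4991, 0.3377, -0.0033], 0.89)]
store_bay [([0.4996, 0.2859, 0.0059], 0.94)]
cup_bay []
base_cup [([0.4977, 0.4021, 0.0018], 0.79)
[... 418 characters left out ...]
1.40992876e-05,  8.99976523e+01]), 'joint_velocities': array([-0.05184179, -0.05149279, -0.00845842,  0.07506147,  0.00954925,
        0.09687645]), 'tau': array([ 8.97824830e-04, -5.39468729e+01,  3.40059793e+01,  1.54730871e-03,
        2.19644935e-04, -8.17294136e-06]), 'tool_pos': array([0.26519381, 0.53822127, 0.23131139]), 'eef_rot': array([[-8.97041178e-01,  4.41946971e-01,  6.02441363e-06],
       [ 4.41946971e-01,  8.97041178e-01,  1.27835408e-05],
       [ 2.45500019e-07,  1.41298338e-05, -1.00000000e+00]]), 'wrist_force': array([0.58696444, 0.83191962, 0.58487685]), 'ft_torque': array([ 0.00637888, -0.01471404, -0.02186678]), 'finger_force': 0.0, 'finger_gap': 0.08551120838619386}
```

View pics/top0.png

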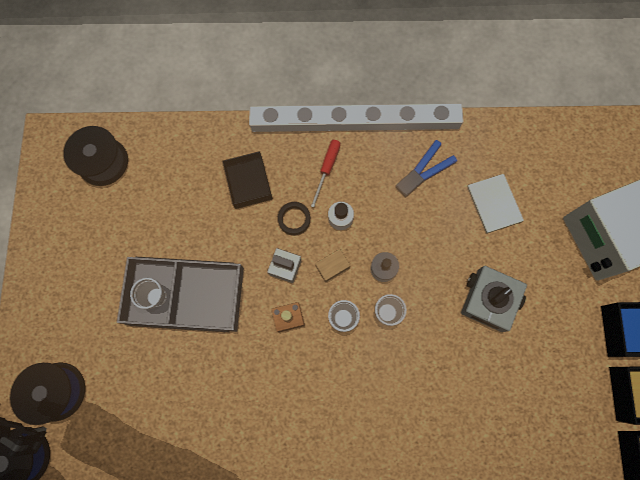

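View pics/side0.png

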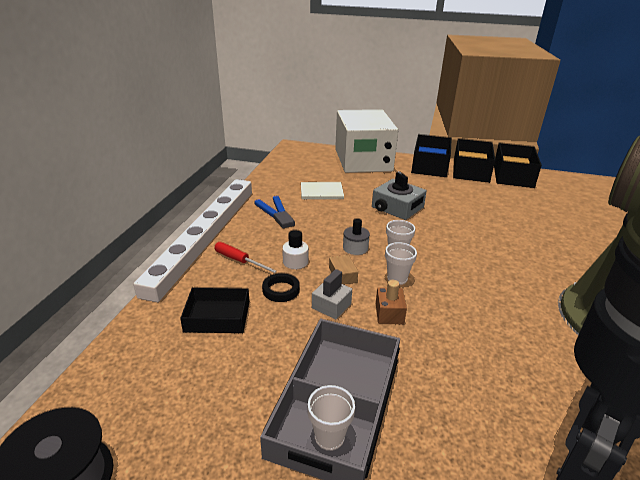

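Top view: two loose cups (344,316) and (390,310), and all four stores: bottle (340,212), tin (385,266), die block (284,264) and gauge block (288,316). The tote is at (182,294) with the base cup at (150,295), and the counter is at (497,297) with its knob turned away from the tick. Next I'll refine these with depth.

```bash
cat >> h.py <<'E'
def near(P,xy,r,z0,z1): return P[(np.hypot(P[:,0]-xy[0],P[:,1]-xy[1])<r)&(P[:,2]>z0)&(P[:,2]<z1)]
def rect(Q):
    (a,b),(s,t),g=cv2.minAreaRect((Q[:,:2]*1000).astype(np.float32))
    if s<t: s,t,g=t,s,g+90   # g: world angle of long side
    return f"c=({a/1000:.4f},{b/1000:.4f}) size {s:.0f}x{t:.0f} longang {(g+90)%180-90:.1f} zmed {np.median(Q[:,2]):.4f} n={len(Q)}"
E
python3 - <<'E'
from h import *
t=camera("top");s=camera("side");T=cloud(t)[0];S=cloud(s)[0]
J=dict(bottle=(.668,-.01),tin=(.552,-.106),die=(.563,.115),gauge=(.449,.108))
for k,xy in J.items():
    for nm,P in(("top",T),("side",S)):
        print(k,nm,"hi",rect(near(P,xy,.04,.07,.082)))
        Q=near(P,xy,.045,.034,.046)
        if len(Q)>5: print("   body",rect(Q))
for k,xy in dict(cA=(.445,-.01),cB=(.455,-.109),base=(.498,.405)).items():
    for nm,P in(("top",T),("side",S)): print(k,nm,rect(near(P,xy,.045,.066,.082)))
for nm,P in(("top",T),("side",S)):
    Q=near(P,(.5,.338),.16,.046,.054);print("tote rim",nm,rect(Q))
    print("knob",nm,rect(near(P,(.48,-.333),.04,.088,.105)), "counter",rect(near(P,(.48,-.333),.09,.05,.06)))
f=t["frame"][255:345,450:545];cv2.imwrite("pics/knob0.png",cv2.resize(f,None,fx=6,fy=6,interpolation=cv2.INTER_CUBIC))
E
```

```text
bottle top hi c=(0.6717,-0.0081) size 28x28 longang -1.2 zmed 0.0759 n=147
   body c=(0.6720,-0.0078) size 56x56 longang -12.1 zmed 0.0422 n=275
bottle side hi c=(0.6740,-0.0091) size 32x26 longang -72.5 zmed 0.0763 n=103
   body c=(0.6716,-0.0025) size 57x49 longang 24.3 zmed 0.0420 n=220
tin top hi c=(0.5525,-0.1017) size 18x18 longang -55.0 zmed 0.0751 n=68
   body c=(0.5538,-0.1016) size 60x60 longang 43.1 zmed 0.0417 n=514
tin side hi c=(0.5549,-0.1012) size 19x18 longang 73.6 zmed 0.0760 n=50
   body c=(0.5551,-0.1011) size 61x60 longang -82.8 zmed 0.0424 n=297
die top hi c=(0.5596,0.1182) size 44x16 longang 68.2 zmed 0.0756 n=156
   body c=(0.5600,0.1181) size 59x58 longang -19.9 zmed 0.0398 n=504
die side hi c=(0.5618,0.1179) size 44x17 longang 70.8 zmed 0.0761 n=156
   body c=(0.5621,0.1181) size 59x59 longang 70.9 zmed 0.0403 n=449
gauge top hi c=(0.4464,0.1093) size 21x19 longang 0.2 zmed 0.0757 n=86
   body c=(0.4465,0.1097) size 60x51 longang -76.4 zmed 0.0417 n=555
gauge side hi c=(0.4482,0.1106) size 22x19 longang -79.3 zmed 0.0760 n=89
   body c=(0.4481,0.1095) size 6
[... 194 characters left out ...]
0.1068) size 64x62 longang -1.1 zmed 0.0712 n=189
cB side c=(0.4580,-0.1073) size 65x63 longang -80.8 zmed 0.0708 n=203
base top c=(0.4959,0.4014) size 64x63 longang -41.9 zmed 0.0751 n=269
base side c=(0.4979,0.4018) size 65x64 longang -54.7 zmed 0.0745 n=734
tote rim top c=(0.4984,0.3402) size 248x146 longang 85.6 zmed 0.0499 n=1120
knob top c=(0.4789,-0.3337) size 42x14 longang -51.7 zmed 0.0977 n=155 counter c=(0.4788,-0.3335) size 111x100 longang -25.7 zmed 0.0547 n=1744
tote rim side c=(0.5009,0.3382) size 251x142 longang 85.6 zmed 0.0500 n=2360
knob side c=(0.4823,-0.3340) size 43x16 longang -49.8 zmed 0.0973 n=81 counter c=(0.4810,-0.3334) size 110x105 longang -25.5 zmed 0.0556 n=498
```

View pics/knob0.png

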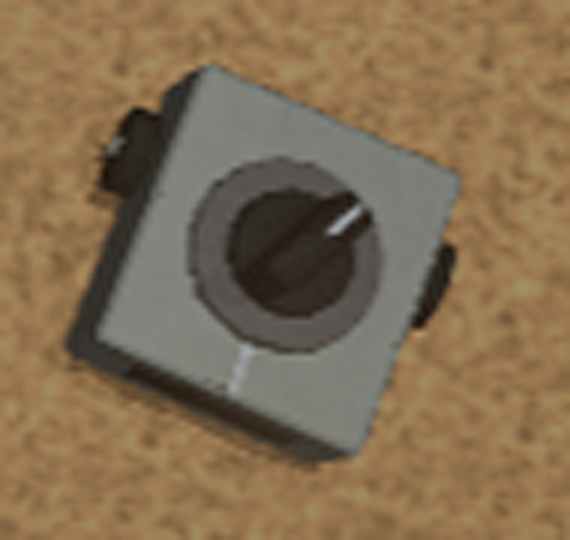

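The mark points at about -51° in world and the tick at about 154°, so the knob needs about 205° of counter-clockwise turning with one regrip. Now a planner that turns world waypoints into tool shifts.

```bash
cat >> h.py <<'E'
def pose():
    s=status.observe();R=s["eef_rot"];return s["tool_pos"],np.degrees(np.arctan2(R[1,1],R[0,1]))
def plan(wps,start=None):
    """wps: (x,y,z,yaw); yaw = world angle of tool y. prints tool-frame shift of each call"""
    p,a=pose() if start is None else (np.array(start[:3],float),start[3])
    for q in wps:
        c,s=np.cos(np.radians(a)),np.sin(np.radians(a))
        X=np.array([[s,-c,0],[c,s,0],[0,0,-1]])   # rows: tool x,y,z in world (x=y x z, z down)
        X[0]=np.cross(X[1],X[2])
        d=np.round(X@(np.array(q[:3])-p),3); t=round(-np.radians(q[3]-a),2)
        L=np.linalg.norm(d);print(d.tolist(),t,"rows>=%.1f"%max(L/.0625,abs(t)/.1867))
        p=p+X.T@d; a=a-np.degrees(t)
    print("end",p.round(4),round(a,1))
E
python3 - <<'E'
from h import *
plan([(.4473,.110,.231,63.8),(.4473,.110,.045,63.8),(.4473,.110,.17,63.8),(.4653,.3223,.17,45.9),(.4653,.3223,.05,45.9),(.4653,.3223,.17,45.9)])
E
```

```text
[-0.353, -0.304, 0.0] -0.0 rows>=7.5
[0.0, 0.0, 0.186] -0.0 rows>=3.0
[0.0, 0.0, -0.125] -0.0 rows>=2.0
[0.078, 0.199, 0.0] 0.31 rows>=3.4
[0.0, -0.0, 0.12] 0.0 rows>=1.9
[0.0, -0.0, -0.12] 0.0 rows>=1.9
end [0.4655 0.3225 0.1703] 46.0
```

>>> arm_command(
  targets=[
    [-0.176,-0.152,0,0,100],
    [-0.176,-0.152,0,0,100],
    [-0.176,-0.152,0,0,100],
    [-0.176,-0.152,0,0,100],
  ],
)

```text
time_s: 1.7
tool_pos: [0.3564, 0.3219, 0.2315]
eef_rot: [[-0.897, 0.443, 0.001], [0.443, 0.897, -0.0], [-0.0, 0.0, -1.0]]
wrist_force: [1.2, 0.1, 0.2]
finger_gap: 0.0854
finger_force: 0.0
```

>>> arm_command(
  targets=[
    [-0.177,-0.152,0,0,100],
    [-0.177,-0.152,0,0,100],
    [-0.177,-0.152,0,0,100],
    [-0.177,-0.152,0,0,100],
    [-0.177,-0.152,0,0,100],
  ],
)

```text
time_s: 2.33
tool_pos: [0.4484, 0.107, 0.2314]
eef_rot: [[-0.895, 0.447, 0.001], [0.447, 0.895, -0.0], [-0.001, -0.0, -1.0]]
wrist_force: [0.3, 0.1, -0.3]
finger_gap: 0.0855
finger_force: 0.0
```

```bash
python3 - <<'E'
from h import *
p,a=pose();print(p,a)
c=camera("side");P=cloud(c)[0]
for k,xy in dict(bottle=(.672,-.0085),tin=(.5537,-.1015),die=(.5607,.118),gauge=(.4473,.11)).items(): print(k,rect(near(P,xy,.06,.07,.08)))
Q=near(P,p[:2],.08,.2,.29);print("fingers",rect(Q[Q[:,2]<.26]), Q[:,2].min())
plan([(.4473,.110,.045,63.8)])
cv2.imwrite("pics/s1.png",c["frame"])
E
```

```text
[0.44840425 0.1070216  0.23143741] 63.47210149010112
bottle c=(0.6740,-0.0076) size 30x29 longang -36.6 zmed 0.0761 n=103
tin c=(0.5553,-0.1023) size 22x18 longang -79.5 zmed 0.0758 n=50
die c=(0.5614,0.1177) size 44x17 longang 68.8 zmed 0.0760 n=156
gauge c=(0.4484,0.1105) size 21x20 longang -67.7 zmed 0.0758 n=89
fingers c=(0.4501,0.1124) size 106x24 longang 63.9 zmed 0.2539 n=192 0.24505783877073578
[0.001, 0.001, 0.186] -0.0 rows>=3.0
end [0.4474 0.1098 0.0454] 63.6
```

View pics/s1.png

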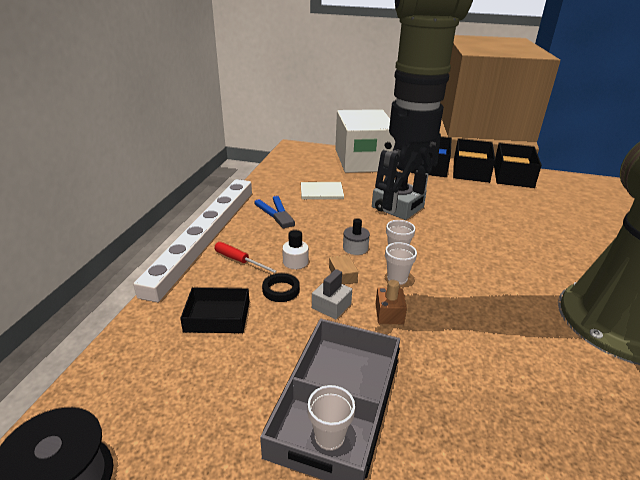

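The gripper is at (403,180), above the gauge block, and nothing has moved. Grasp it.

>>> arm_command(
  targets=[
    [0,0,0.06,0,100],
    [0,0,0.12,0,100],
    [0,0,0.165,0,100],
    [0,0,0.186,0,100],
    [0,0,0.186,0,60],
  ],
  newtons=40,
)

```text
time_s: 3.0
tool_pos: [0.4453, 0.1103, 0.0439]
eef_rot: [[-0.898, 0.44, -0.004], [0.44, 0.898, -0.001], [0.003, -0.002, -1.0]]
wrist_force: [-0.2, 0.4, 0.5]
finger_gap: 0.0698
finger_force: 0.0
```

>>> arm_command(
  targets=[
    [0,0,0,0,0],
    [0,0,0,0,0],
    [0,0,0,0,0],
    [0,0,0,0,0],
    [0,0,0,0,0],
  ],
  newtons=40,
)

```text
time_s: 3.62
tool_pos: [0.4485, 0.1097, 0.0465]
eef_rot: [[-0.897, 0.442, 0.002], [0.442, 0.897, 0.001], [-0.002, 0.002, -1.0]]
wrist_force: [-1.1, 0.2, 6.7]
finger_gap: 0.0208
finger_force: 39.4
```

>>> arm_command(
  targets=[
    [0,0,-0.04,0,0],
    [0,0,-0.09,0,0],
    [0,0,-0.125,0,0],
    [0,0,-0.125,0,0],
  ],
)

```text
time_s: 4.12
tool_pos: [0.4496, 0.11, 0.1731]
eef_rot: [[-0.897, 0.442, 0.006], [0.442, 0.897, 0.001], [-0.004, 0.004, -1.0]]
wrist_force: [1.1, -0.7, -2.6]
finger_gap: 0.0206
finger_force: 39.9
```

>>> arm_command(
  targets=[
    [0.02,0.05,0,0.08,0],
    [0.04,0.1,0,0.16,0],
    [0.06,0.15,0,0.24,0],
    [0.078,0.199,0,0.31,0],
    [0.078,0.199,0,0.31,0],
  ],
)

```text
time_s: 4.75
tool_pos: [0.4649, 0.3253, 0.1683]
eef_rot: [[-0.722, 0.692, -0.001], [0.692, 0.722, -0.0], [0.001, -0.001, -1.0]]
wrist_force: [-1.0, -1.4, -2.0]
finger_gap: 0.0206
finger_force: 40.1
```

```bash
python3 - <<'E'
from h import *
p,a=pose();print(p,a)
for n in("top","side"):
    c=camera(n);P=cloud(c)[0];cv2.imwrite(f"pics/{n}2.png",c["frame"])
    Q=near(P,p[:2],.05,.155,.178);print(n,"block",rect(Q) if len(Q)>9 else len(Q));Q=near(P,p[:2],.06,.125,.155);print(n,"body",rect(Q) if len(Q)>9 else len(Q), Q[:,2].min())
E
```

```text
[0.46485843 0.32532629 0.16830959] 46.22069745674516
top block c=(0.4638,0.3253) size 59x49 longang 87.0 zmed 0.1638 n=303
top body c=(0.4488,0.3153) size 75x37 longang -52.8 zmed 0.1408 n=117 0.125343647766383
side block c=(0.4651,0.3250) size 62x50 longang 85.7 zmed 0.1639 n=903
side body c=(0.4515,0.3371) size 77x39 longang 45.5 zmed 0.1409 n=650 0.12505487680658556
```

View pics/side2.png

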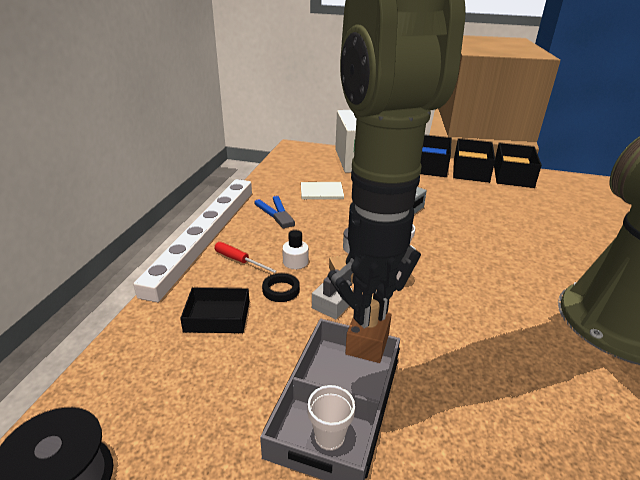

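The block hangs straight in the fingers over slot C, at (370,335). Lower, release and rise.

>>> arm_command(
  targets=[
    [0,0,0,0,0],
    [0,0,0.05,0,0],
    [0,0,0.09,0,0],
    [0,0,0.11,0,0],
    [0,0,0.119,0,0],
  ],
)

```text
time_s: 5.48
tool_pos: [0.4644, 0.3204, 0.0503]
eef_rot: [[-0.718, 0.696, -0.002], [0.696, 0.718, -0.002], [0.0, -0.003, -1.0]]
wrist_force: [-18.6, -15.7, 51.8]
finger_gap: 0.0206
finger_force: 46.1
```

>>> arm_command(
  targets=[
    [0,0,0,0,0],
    [0,0,0,0,0],
    [0,0,0,0,45],
    [0,0,0,0,45],
    [0,0,0,0,45],
  ],
)

```text
time_s: 6.1
tool_pos: [0.4657, 0.3227, 0.0516]
eef_rot: [[-0.719, 0.694, 0.0], [0.694, 0.719, 0.0], [-0.0, 0.001, -1.0]]
wrist_force: [0.2, 0.0, -0.3]
finger_gap: 0.0388
finger_force: 0.0
```

>>> arm_command(
  targets=[
    [0,0,-0.04,0,45],
    [0,0,-0.08,0,45],
    [0,0,-0.12,0,100],
    [0,0,-0.12,0,100],
  ],
)

```text
time_s: 6.6
tool_pos: [0.4676, 0.324, 0.175]
eef_rot: [[-0.72, 0.694, 0.005], [0.694, 0.72, 0.004], [-0.001, 0.007, -1.0]]
wrist_force: [0.4, 0.2, 0.1]
finger_gap: 0.0733
finger_force: 0.0
```

```bash
python3 - <<'E'
from h import *
c=camera("top");P=cloud(c)[0]
print(pose())
for k,xy in dict(bottle=(.672,-.0085),tin=(.5537,-.1015),die=(.5607,.118)).items(): print(k,rect(near(P,xy,.06,.07,.08)))
plan([(.5615,.118,.17,-20.5),(.5615,.118,.045,-20.5),(.5615,.118,.17,-20.5),(.5311,.3173,.17,-4.4),(.5311,.3173,.05,-4.4),(.5311,.3173,.17,-4.4)],(.4655,.3225,.1703,46))
E
```

```text
(array([0.46653205, 0.32326267, 0.17295319]), np.float64(46.0109348641938))
bottle c=(0.6719,-0.0081) size 28x28 longang -2.3 zmed 0.0758 n=142
tin c=(0.5531,-0.1020) size 19x18 longang -61.4 zmed 0.0755 n=68
die c=(0.5597,0.1179) size 43x16 longang 69.6 zmed 0.0757 n=154
[-0.211, -0.08, 0.0] 1.16 rows>=6.2
[-0.0, -0.0, 0.125] 0.0 rows>=2.0
[-0.0, -0.0, -0.125] 0.0 rows>=2.0
[0.176, -0.098, 0.0] -0.28 rows>=3.2
[-0.0, -0.0, 0.12] -0.0 rows>=1.9
[-0.0, -0.0, -0.12] -0.0 rows>=1.9
end [0.5314 0.3175 0.1703] -4.4
```

>>> arm_command(
  targets=[
    [-0.05,-0.02,0,0.18,100],
    [-0.1,-0.04,0,0.36,100],
    [-0.15,-0.06,0,0.54,100],
    [-0.19,-0.075,0,0.72,100],
    [-0.212,-0.081,0,0.9,100],
  ],
)

```text
time_s: 7.28
tool_pos: [0.5614, 0.1146, 0.1696]
eef_rot: [[0.105, 0.994, -0.002], [0.994, -0.105, -0.001], [-0.001, -0.002, -1.0]]
wrist_force: [-0.0, -0.4, -0.5]
finger_gap: 0.0856
finger_force: 0.0
```

>>> arm_command(
  targets=[
    [0,0,0,0.15,100],
    [0,0,0.03,0.26,100],
    [0,0,0.08,0.26,100],
    [0,0,0.115,0.26,100],
    [0,0,0.125,0.26,100],
  ],
)

```text
time_s: 7.9
tool_pos: [0.5585, 0.1163, 0.0427]
eef_rot: [[0.349, 0.937, -0.006], [0.937, -0.349, -0.001], [-0.003, -0.006, -1.0]]
wrist_force: [-0.1, 0.4, 0.0]
finger_gap: 0.0853
finger_force: 0.0
```

```bash
python3 - <<'E'
from h import *
print(pose())
c=camera("top");P=cloud(c)[0]
for k,xy in dict(bottle=(.672,-.0085),tin=(.5537,-.1015)).items(): print(k,rect(near(P,xy,.06,.07,.08)))
print("gauge",rect(near(P,(.4653,.3223),.02,.072,.09)),rect(near(P,(.4653,.3223),.04,.04,.052)))
E
```

```text
(array([0.55850858, 0.11629421, 0.04271834]), np.float64(-20.454293896845325))
bottle c=(0.6724,-0.0081) size 29x28 longang -1.2 zmed 0.0760 n=143
tin c=(0.5523,-0.1020) size 19x18 longang 54.9 zmed 0.0753 n=67
gauge c=(0.4653,0.3239) size 20x20 longang 40.8 zmed 0.0797 n=94 c=(0.4591,0.3286) size 66x64 longang 84.8 zmed 0.0465 n=640
```

Gauge block is standing in slot C at the right height. Grasp the die.

>>> arm_command(
  targets=[
    [0,0,0,0,30],
    [0,0,0,0,0],
    [0,0,0,0,0],
    [0,0,0,0,0],
    [0,0,0,0,0],
  ],
  newtons=50,
)

```text
time_s: 8.57
tool_pos: [0.5623, 0.1172, 0.0472]
eef_rot: [[0.349, 0.937, 0.001], [0.937, -0.349, 0.0], [0.001, 0.001, -1.0]]
wrist_force: [-0.8, -0.2, 6.0]
finger_gap: 0.0155
finger_force: 50.7
```

>>> arm_command(
  targets=[
    [0,0,-0.03,0,0],
    [0,0,-0.08,0,0],
    [0,0,-0.115,0,0],
    [0,0,-0.125,0,0],
    [0,0,-0.125,0,0],
  ],
)

```text
time_s: 9.2
tool_pos: [0.5614, 0.1169, 0.1706]
eef_rot: [[0.349, 0.937, -0.0], [0.937, -0.349, -0.0], [-0.0, -0.0, -1.0]]
wrist_force: [0.1, 0.0, -3.2]
finger_gap: 0.0156
finger_force: 49.8
```

>>> arm_command(
  targets=[
    [0.05,-0.028,0,-0.08,0],
    [0.1,-0.056,0,-0.16,0],
    [0.145,-0.08,0,-0.24,0],
    [0.17,-0.095,0,-0.28,0],
    [0.176,-0.098,0,-0.28,0],
  ],
)

```text
time_s: 9.82
tool_pos: [0.5295, 0.3173, 0.1684]
eef_rot: [[0.074, 0.997, -0.004], [0.997, -0.074, -0.002], [-0.002, -0.004, -1.0]]
wrist_force: [0.1, -0.5, -4.2]
finger_gap: 0.0151
finger_force: 49.7
```

>>> arm_command(
  targets=[
    [0,0,0,0,0],
    [0,0,0.04,0,0],
    [0,0,0.08,0,0],
    [0,0,0.1,0,0],
    [0,0,0.1,0,0],
  ],
)

```text
time_s: 10.45
tool_pos: [0.5299, 0.3135, 0.0689]
eef_rot: [[0.079, 0.997, -0.004], [0.997, -0.079, -0.003], [-0.003, -0.004, -1.0]]
wrist_force: [0.1, 0.3, -3.6]
finger_gap: 0.0154
finger_force: 49.6
```

```bash
python3 - <<'E'
from h import *
p,a=pose();print(p,a,status.observe()["finger_gap"])
for n in("top","side"):
    c=camera(n);P=cloud(c)[0]
    for lo,hi in((.055,.075),(.09,.12)): 
        Q=near(P,(.531,.317),.045,lo,hi);print(n,rect(Q) if len(Q)>9 else len(Q))
cv2.imwrite("pics/t3.png",c["frame"])
E
```

```text
[0.52985663 0.3135467  0.06888598] -4.526302408060135 0.015383684518664259
top c=(0.5273,0.3027) size 58x37 longang -4.5 zmed 0.0622 n=314
top c=(0.5281,0.3009) size 79x20 longang -12.4 zmed 0.0986 n=120
side c=(0.5309,0.3145) size 60x58 longang 86.2 zmed 0.0635 n=787
side c=(0.5331,0.3268) size 56x55 longang 39.7 zmed 0.1004 n=569
```

View pics/t3.png

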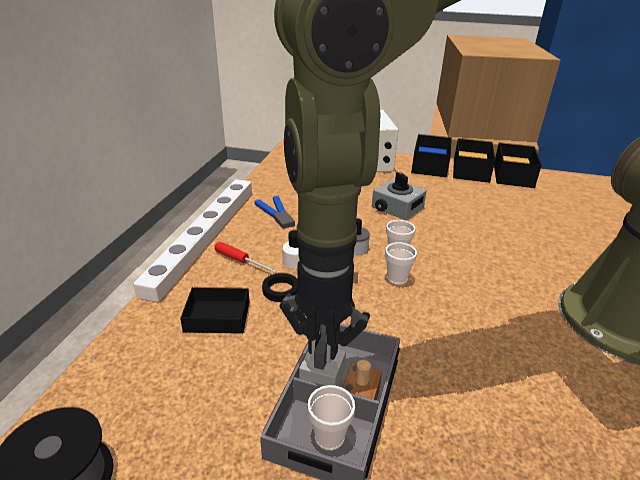

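The die block hangs level over slot D at (325,350), with the gauge block standing beside it at (362,375). Lower gently.

>>> arm_command(
  targets=[
    [0,0,0.006,0,0],
    [0,0,0.012,0,0],
    [0,0,0.016,0,0],
    [0,0,0.018,0,0],
    [0,0,0.018,0,0],
  ],
)

```text
time_s: 11.18
tool_pos: [0.5313, 0.3161, 0.0531]
eef_rot: [[0.077, 0.997, -0.0], [0.997, -0.077, -0.0], [-0.0, -0.0, -1.0]]
wrist_force: [1.1, 0.3, -3.7]
finger_gap: 0.0154
finger_force: 49.8
```

>>> arm_command(
  targets=[
    [0,0,0.0015,0,0],
    [0,0,0.0015,0,0],
    [0,0,0.0015,0,40],
    [0,0,0.0015,0,40],
    [0,0,0.0015,0,40],
  ],
)

```text
time_s: 11.8
tool_pos: [0.5318, 0.3163, 0.0522]
eef_rot: [[0.077, 0.997, 0.001], [0.997, -0.077, 0.0], [0.0, 0.001, -1.0]]
wrist_force: [-0.0, 0.3, -0.8]
finger_gap: 0.0341
finger_force: 0.0
```

>>> arm_command(
  targets=[
    [0,0,-0.03,0,40],
    [0,0,-0.08,0,40],
    [0,0,-0.12,0,100],
    [0,0,-0.12,0,100],
  ],
)

```text
time_s: 12.3
tool_pos: [0.5338, 0.3175, 0.1761]
eef_rot: [[0.077, 0.997, 0.006], [0.997, -0.077, 0.004], [0.004, 0.006, -1.0]]
wrist_force: [1.1, -0.1, 0.5]
finger_gap: 0.0689
finger_force: 0.0
```

```bash
python3 - <<'E'
from h import *
p,a=pose();print(p,a)
c=camera("side");P=cloud(c)[0]
for k,xy in dict(bottle=(.672,-.0085),tin=(.5537,-.1015),die=(.531,.317)).items(): print(k,rect(near(P,xy,.06 if k!='die' else .03,.07,.085)))
z=.1703
plan([(.5537,-.1015,z,30),(.5537,-.1015,.045,30),(.5537,-.1015,z,30),(.4602,.2565,z,30),(.4602,.2565,.05,30)],(.5314,.3175,.1708,-4.4))
E
```

```text
[0.53383879 0.31754058 0.1760974 ] -4.4145807306494635
bottle c=(0.6773,0.0060) size 3x0 longang -32.1 zmed 0.0724 n=2
tin c=(0.5520,-0.1031) size 20x12 longang -79.6 zmed 0.0763 n=35
die c=(0.5316,0.3159) size 45x17 longang 85.2 zmed 0.0799 n=297
[-0.416, 0.054, 0.001] -0.6 rows>=6.7
[-0.0, 0.0, 0.125] -0.0 rows>=2.0
[-0.0, 0.0, -0.126] -0.0 rows>=2.0
[0.357, 0.098, 0.001] -0.0 rows>=5.9
[-0.0, 0.0, 0.12] -0.0 rows>=1.9
end [0.4598 0.2568 0.0498] 30.0
```

>>> arm_command(
  targets=[
    [-0.055,0.007,0,-0.12,100],
    [-0.11,0.014,0,-0.24,100],
    [-0.165,0.021,0,-0.36,100],
    [-0.21,0.027,0,-0.48,100],
    [-0.22,0.029,0,-0.6,100],
  ],
)

```text
time_s: 12.98
tool_pos: [0.5422, 0.0916, 0.1703]
eef_rot: [[-0.5, 0.866, -0.003], [0.866, 0.5, -0.001], [0.0, -0.003, -1.0]]
wrist_force: [-0.0, 0.2, 0.7]
finger_gap: 0.0856
finger_force: 0.0
```

```bash
python3 - <<'E'
from h import *
p,a=pose();print(p,a)
for n in("top","side"):
    c=camera(n);P=cloud(c)[0]
    for k,xy in dict(bottle=(.672,-.0085),tin=(.5537,-.1015)).items():
        Q=near(P,xy,.07,.07,.08);print(n,k,rect(Q) if len(Q)>5 else 0)
# commanded pose after first call
y=np.radians(-4.4);X=np.array([[np.sin(y),-np.cos(y)],[np.cos(y),np.sin(y)]])  # tool x=( -sin?..)
ty=np.array([np.cos(y),np.sin(y),0]);tx=np.cross(ty,[0,0,-1])
s=np.array([.5314,.3175,.1708])-.22*tx+.029*ty;print(s)
plan([(.5537,-.1015,.1708,30),(.5537,-.1015,.045,30)],(*s,-4.4+np.degrees(.6)))
E
```

```text
[0.54223024 0.09163065 0.17026115] 29.99547822225849
top bottle c=(0.6723,-0.0081) size 29x28 longang 0.0 zmed 0.0759 n=138
top tin c=(0.5237,-0.1037) size 78x19 longang 1.6 zmed 0.0750 n=77
side bottle c=(0.6738,-0.0082) size 33x26 longang -72.6 zmed 0.0760 n=106
side tin c=(0.5249,-0.1033) size 79x31 longang 2.4 zmed 0.0755 n=59
[0.54343634 0.09592354 0.1708    ]
[-0.176, -0.09, 0.0] -0.0 rows>=3.2
[-0.0, 0.0, 0.126] -0.0 rows>=2.0
end [ 0.5534 -0.1015  0.0448] 30.0
```

>>> arm_command(
  targets=[
    [-0.05,-0.026,0,0,100],
    [-0.1,-0.052,0,0,100],
    [-0.15,-0.077,0,0,100],
    [-0.172,-0.088,0,0,100],
    [-0.176,-0.09,0,0,100],
  ],
)

```text
time_s: 13.7
tool_pos: [0.553, -0.1035, 0.1708]
eef_rot: [[-0.496, 0.868, -0.001], [0.868, 0.496, 0.0], [0.001, -0.001, -1.0]]
wrist_force: [-0.9, 0.6, -0.7]
finger_gap: 0.085
finger_force: 0.0
```

>>> arm_command(
  targets=[
    [0,0,0,0,100],
    [0,0,0.045,0,100],
    [0,0,0.09,0,100],
    [0,0,0.12,0,100],
    [0,0,0.125,0,100],
  ],
)

```text
time_s: 14.32
tool_pos: [0.5513, -0.1009, 0.0446]
eef_rot: [[-0.501, 0.866, -0.004], [0.866, 0.501, 0.001], [0.003, -0.003, -1.0]]
wrist_force: [-0.6, 0.2, 0.6]
finger_gap: 0.0856
finger_force: 0.0
```

>>> arm_command(
  targets=[
    [0,0,0,0,40],
    [0,0,0,0,0],
    [0,0,0,0,0],
    [0,0,0,0,0],
    [0,0,0,0,0],
  ],
  newtons=40,
)

```text
time_s: 14.95
tool_pos: [0.5539, -0.1031, 0.0478]
eef_rot: [[-0.499, 0.866, 0.001], [0.866, 0.499, -0.0], [-0.001, 0.001, -1.0]]
wrist_force: [-2.1, -0.4, 5.9]
finger_gap: 0.0186
finger_force: 38.9
```

>>> arm_command(
  targets=[
    [0,0,-0.03,0,0],
    [0,0,-0.08,0,0],
    [0,0,-0.115,0,0],
    [0,0,-0.125,0,0],
    [0,0,-0.125,0,0],
  ],
)

```text
time_s: 15.58
tool_pos: [0.5533, -0.103, 0.1716]
eef_rot: [[-0.499, 0.866, 0.0], [0.866, 0.499, -0.0], [-0.0, 0.0, -1.0]]
wrist_force: [0.0, 0.2, -2.3]
finger_gap: 0.0187
finger_force: 39.4
```

```bash
python3 - <<'E'
from h import *
p,a=pose();print(p,a)
for n in("top","side"):
    c=camera(n);P=cloud(c)[0]
    Q=near(P,p[:2],.045,.155,.17);print(n,"tin",rect(Q) if len(Q)>5 else 0)
    Q=near(P,(.672,-.008),.045,.07,.08);print(n,"bottle",rect(Q) if len(Q)>5 else 0)
plan([(.4602,.2565,.1708,30)],(.5534,-.1015,.1708,30))
E
```

```text
[ 0.55333925 -0.10296138  0.17155893] 29.95754848776038
top tin c=(0.5597,-0.0740) size 18x2 longang -19.7 zmed 0.1647 n=14
top bottle c=(0.6721,-0.0083) size 29x28 longang 25.2 zmed 0.0754 n=145
side tin c=(0.5527,-0.0978) size 59x53 longang 9.6 zmed 0.1649 n=296
side bottle c=(0.6744,-0.0092) size 30x29 longang 72.3 zmed 0.0763 n=105
[0.357, 0.098, 0.0] -0.0 rows>=5.9
end [0.4598 0.2567 0.1708] 30.0
```

>>> arm_command(
  targets=[
    [0.045,0.012,0,0,0],
    [0.1,0.027,0,0,0],
    [0.155,0.042,0,0,0],
    [0.207,0.057,0,0,0],
  ],
)

```text
time_s: 16.18
tool_pos: [0.4975, 0.1063, 0.17]
eef_rot: [[-0.499, 0.866, -0.003], [0.866, 0.499, -0.0], [0.001, -0.003, -1.0]]
wrist_force: [-0.3, 0.3, -1.2]
finger_gap: 0.0189
finger_force: 39.3
```

>>> arm_command(
  targets=[
    [0.05,0.014,0,0,0],
    [0.1,0.027,0,0,0],
    [0.135,0.037,0,0,0],
    [0.15,0.041,0,0,0],
    [0.15,0.041,0.02,0,0],
  ],
)

```text
time_s: 16.8
tool_pos: [0.4602, 0.2563, 0.1516]
eef_rot: [[-0.501, 0.866, 0.001], [0.866, 0.501, 0.0], [-0.0, 0.001, -1.0]]
wrist_force: [0.8, -0.4, -2.0]
finger_gap: 0.0188
finger_force: 39.4
```

>>> arm_command(
  targets=[
    [0,0,0.03,0,0],
    [0,0,0.06,0,0],
    [0,0,0.08,0,0],
    [0,0,0.085,0,0],
    [0,0,0.085,0,0],
  ],
)

```text
time_s: 17.42
tool_pos: [0.4597, 0.2546, 0.0664]
eef_rot: [[-0.499, 0.867, -0.001], [0.867, 0.499, -0.001], [-0.0, -0.001, -1.0]]
wrist_force: [-0.1, -0.2, -0.3]
finger_gap: 0.019
finger_force: 39.5
```

```bash
python3 - <<'E'
from h import *
p,a=pose();print(p,a)
for n in("top","side"):
    c=camera(n);P=cloud(c)[0]
    Q=near(P,(.46,.2565),.04,.05,.066);print(n,"tin",rect(Q) if len(Q)>5 else 0)
E
```

```text
[0.4596776  0.25457068 0.06644052] 29.928295611109135
top tin c=(0.4494,0.2439) size 70x47 longang -25.8 zmed 0.0602 n=238
side tin c=(0.4556,0.2617) size 69x46 longang 7.6 zmed 0.0612 n=667
```

>>> arm_command(
  targets=[
    [0,0,0.005,0,0],
    [0,0,0.01,0,0],
    [0,0,0.013,0,0],
    [0,0,0.014,0,0],
    [0,0,0.014,0,0],
  ],
)

```text
time_s: 18.15
tool_pos: [0.4599, 0.2553, 0.0527]
eef_rot: [[-0.5, 0.866, -0.0], [0.866, 0.5, -0.0], [-0.0, -0.0, -1.0]]
wrist_force: [-0.3, 0.2, -0.9]
finger_gap: 0.0191
finger_force: 39.5
```

>>> arm_command(
  targets=[
    [0,0,0.0015,0,0],
    [0,0,0.0015,0,0],
    [0,0,0.0015,0,42],
    [0,0,0.0015,0,42],
    [0,0,0.0015,0,42],
  ],
)

```text
time_s: 18.77
tool_pos: [0.4599, 0.2553, 0.0512]
eef_rot: [[-0.499, 0.866, -0.0], [0.866, 0.499, -0.0], [-0.0, -0.0, -1.0]]
wrist_force: [0.2, -0.2, -0.1]
finger_gap: 0.0356
finger_force: 0.0
```

>>> arm_command(
  targets=[
    [0,0,-0.03,0,42],
    [0,0,-0.08,0,42],
    [0,0,-0.12,0,100],
    [0,0,-0.12,0,100],
  ],
)

```text
time_s: 19.27
tool_pos: [0.4622, 0.2566, 0.1748]
eef_rot: [[-0.499, 0.866, 0.006], [0.866, 0.499, 0.003], [-0.0, 0.007, -1.0]]
wrist_force: [-1.2, 0.2, -0.3]
finger_gap: 0.0709
finger_force: 0.0
```

```bash
python3 - <<'E'
from h import *
p,a=pose();print(p,a)
for n in("top","side"):
    c=camera(n);P=cloud(c)[0]
    for k,xy,r in(("bottle",(.672,-.0085),.07),("tin",(.4598,.2565),.03),("gauge",(.4653,.323),.025),("die",(.531,.316),.03)):
        Q=near(P,xy,r,.072,.084);print(n,k,rect(Q) if len(Q)>5 else 0)
plan([(.6728,-.0085,.1703,30),(.6728,-.0085,.048,30),(.6728,-.0085,.1703,30),(.526,.2515,.1703,30)],(.4598,.2567,.1703,30))
E
```

```text
[0.46223702 0.25662193 0.17479625] 29.966071574064795
top bottle c=(0.6724,-0.0078) size 28x27 longang -86.4 zmed 0.0754 n=138
top tin c=(0.4587,0.2557) size 19x18 longang -45.1 zmed 0.0801 n=74
top gauge 0
top die c=(0.5342,0.2991) size 15x6 longang 62.9 zmed 0.0798 n=22
side bottle c=(0.6740,-0.0077) size 28x28 longang 47.3 zmed 0.0765 n=95
side tin c=(0.4619,0.2566) size 19x18 longang -27.2 zmed 0.0798 n=124
side gauge c=(0.4678,0.3246) size 22x20 longang -58.5 zmed 0.0800 n=179
side die c=(0.5316,0.3160) size 44x16 longang 85.5 zmed 0.0799 n=283
[-0.336, 0.052, 0.0] -0.0 rows>=5.4
[-0.0, -0.0, 0.122] -0.0 rows>=2.0
[-0.0, -0.0, -0.122] -0.0 rows>=2.0
[0.298, 0.003, 0.0] -0.0 rows>=4.8
end [0.5264 0.2513 0.1703] 30.0
```

>>> arm_command(
  targets=[
    [-0.05,0.008,0,0,100],
    [-0.11,0.017,0,0,100],
    [-0.17,0.026,0,0,100],
    [-0.23,0.036,0,0,100],
    [-0.28,0.043,0,0,100],
  ],
)

```text
time_s: 20.0
tool_pos: [0.6372, 0.0321, 0.1691]
eef_rot: [[-0.499, 0.867, -0.003], [0.867, 0.499, -0.0], [0.001, -0.003, -1.0]]
wrist_force: [-0.2, 0.8, -0.7]
finger_gap: 0.0854
finger_force: 0.0
```

>>> arm_command(
  targets=[
    [-0.045,0.007,0,0,100],
    [-0.056,0.009,0.02,0,100],
    [-0.056,0.009,0.07,0,100],
    [-0.056,0.009,0.11,0,100],
    [-0.056,0.009,0.122,0,100],
  ],
)

```text
time_s: 20.62
tool_pos: [0.6684, -0.009, 0.0443]
eef_rot: [[-0.5, 0.866, -0.008], [0.866, 0.5, 0.0], [0.005, -0.007, -1.0]]
wrist_force: [0.1, 0.5, 0.6]
finger_gap: 0.0853
finger_force: 0.0
```

>>> arm_command(
  targets=[
    [0,0,0,0,50],
    [0,0,0,0,0],
    [0,0,0,0,0],
    [0,0,0,0,0],
    [0,0,0,0,0],
  ],
  newtons=40,
)

```text
time_s: 21.25
tool_pos: [0.674, -0.0098, 0.0512]
eef_rot: [[-0.499, 0.866, 0.003], [0.866, 0.499, 0.0], [-0.001, 0.003, -1.0]]
wrist_force: [-1.1, 0.2, 6.3]
finger_gap: 0.0275
finger_force: 39.3
```

>>> arm_command(
  targets=[
    [0,0,-0.03,0,0],
    [0,0,-0.08,0,0],
    [0,0,-0.115,0,0],
    [0,0,-0.122,0,0],
    [0,0,-0.122,0,0],
  ],
)

```text
time_s: 21.88
tool_pos: [0.6726, -0.0098, 0.1708]
eef_rot: [[-0.499, 0.866, -0.0], [0.866, 0.499, 0.0], [0.0, -0.0, -1.0]]
wrist_force: [0.7, 0.5, -2.5]
finger_gap: 0.0275
finger_force: 40.0
```

>>> arm_command(
  targets=[
    [0.05,0,0,0,0],
    [0.11,0.001,0,0,0],
    [0.17,0.002,0,0,0],
    [0.225,0.002,0,0,0],
    [0.27,0.003,0,0,0],
  ],
)

```text
time_s: 22.5
tool_pos: [0.5378, 0.2268, 0.1689]
eef_rot: [[-0.5, 0.866, -0.004], [0.866, 0.5, -0.001], [0.001, -0.004, -1.0]]
wrist_force: [0.4, 0.5, -0.8]
finger_gap: 0.0279
finger_force: 40.0
```

>>> arm_command(
  targets=[
    [0.02,0,0,0,0],
    [0.028,0,0.02,0,0],
    [0.028,0,0.06,0,0],
    [0.028,0,0.09,0,0],
    [0.028,0,0.1,0,0],
  ],
)

```text
time_s: 23.12
tool_pos: [0.5245, 0.2482, 0.0681]
eef_rot: [[-0.499, 0.867, -0.005], [0.867, 0.499, -0.003], [0.0, -0.006, -1.0]]
wrist_force: [0.1, 0.8, -1.2]
finger_gap: 0.0278
finger_force: 40.0
```

```bash
python3 - <<'E'
from h import *
p,a=pose();print(p,a)
for n in("top","side"):
    c=camera(n);P=cloud(c)[0]
    Q=near(P,(.526,.2513),.035,.055,.07);print(n,"bottle",rect(Q) if len(Q)>5 else 0)
cv2.imwrite("pics/s5.png",c["frame"])
E
```

```text
[0.5245354  0.24818788 0.06810042] 29.92063575432512
top bottle c=(0.5184,0.2368) size 57x30 longang -20.5 zmed 0.0605 n=144
side bottle c=(0.5222,0.2574) size 56x42 longang 20.8 zmed 0.0607 n=400
```

View pics/s5.png

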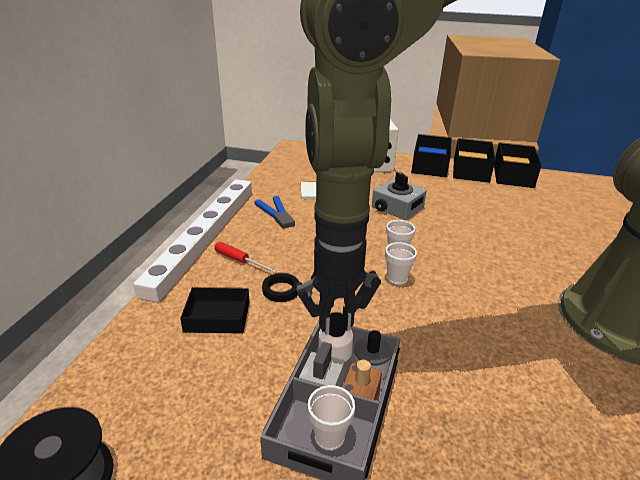

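The bottle (337,340) hangs over the free slot, with the die (322,362), gauge (362,375) and tin (374,345) all standing. Lower it.

>>> arm_command(
  targets=[
    [0,0,0.004,0,0],
    [0,0,0.008,0,0],
    [0,0,0.012,0,0],
    [0,0,0.014,0,0],
    [0,0,0.014,0,0],
  ],
)

```text
time_s: 23.85
tool_pos: [0.5264, 0.2499, 0.0572]
eef_rot: [[-0.5, 0.866, -0.0], [0.866, 0.5, -0.0], [0.0, -0.0, -1.0]]
wrist_force: [0.6, 0.2, -1.8]
finger_gap: 0.0275
finger_force: 40.0
```

>>> arm_command(
  targets=[
    [0,0,0.001,0,0],
    [0,0,0.002,0,0],
    [0,0,0.002,0,0],
  ],
)

```text
time_s: 24.22
tool_pos: [0.5266, 0.2499, 0.0554]
eef_rot: [[-0.499, 0.866, 0.0], [0.866, 0.499, 0.0], [-0.0, 0.0, -1.0]]
wrist_force: [-0.1, 0.4, -1.9]
finger_gap: 0.0275
finger_force: 40.1
```

>>> arm_command(
  targets=[
    [0,0,0.001,0,0],
    [0,0,0.001,0,0],
    [0,0,0.001,0,50],
    [0,0,0.001,0,50],
    [0,0,0.001,0,50],
  ],
)

```text
time_s: 24.85
tool_pos: [0.5265, 0.2499, 0.0542]
eef_rot: [[-0.499, 0.866, -0.0], [0.866, 0.499, -0.0], [-0.0, -0.0, -1.0]]
wrist_force: [0.4, 0.0, 0.1]
finger_gap: 0.0425
finger_force: 0.0
```

>>> arm_command(
  targets=[
    [0,0,-0.03,0,50],
    [0,0,-0.08,0,50],
    [0,0,-0.12,0,100],
    [0,0,-0.12,0,100],
    [0,0,-0.12,0,100],
  ],
)

```text
time_s: 25.48
tool_pos: [0.5263, 0.2498, 0.1738]
eef_rot: [[-0.5, 0.866, -0.0], [0.866, 0.5, -0.0], [0.0, -0.0, -1.0]]
wrist_force: [-0.8, -0.7, -0.4]
finger_gap: 0.0854
finger_force: 0.0
```

```bash
python3 - <<'E'
from h import *
p,a=pose();print(p,a)
for n in("top","side"):
    c=camera(n);P=cloud(c)[0]
    for k,xy,r in(("bottle",(.526,.25),.03),("cA",(.4454,-.0098),.05),("cB",(.4566,-.107),.05),("base",(.497,.4016),.05)):
        Q=near(P,xy,r,.066,.084);print(n,k,rect(Q) if len(Q)>5 else 0)
plan([(.4454,-.0098,.1723,30),(.4454,-.0098,.036,30),(.4454,-.0098,.1723,30),(.4969,.4016,.1723,30)],(.5264,.2513,.1723,30))
E
```

```text
[0.52629359 0.24975705 0.17375979] 29.96716580607079
top bottle c=(0.5255,0.2483) size 28x23 longang -2.5 zmed 0.0802 n=112
top cA c=(0.4443,-0.0093) size 63x63 longang -46.6 zmed 0.0716 n=185
top cB c=(0.4551,-0.1069) size 64x63 longang 0.1 zmed 0.0714 n=188
top base 0
side bottle c=(0.5266,0.2512) size 30x30 longang 65.3 zmed 0.0796 n=284
side cA c=(0.4463,-0.0094) size 65x63 longang 83.2 zmed 0.0708 n=239
side cB c=(0.4523,-0.1071) size 70x52 longang -82.6 zmed 0.0705 n=171
side base c=(0.4980,0.4017) size 65x64 longang -64.2 zmed 0.0745 n=736
[-0.186, -0.201, 0.0] -0.0 rows>=4.4
[0.0, 0.0, 0.136] -0.0 rows>=2.2
[0.0, 0.0, -0.136] -0.0 rows>=2.2
[0.331, 0.251, 0.0] -0.0 rows>=6.6
end [0.4972 0.4019 0.1723] 30.0
```

```bash
python3 - <<'E'
from h import *
plan([(.4454,-.0096,.1738,30),(.4454,-.0096,.038,30),(.4454,-.0096,.1738,30),(.497,.4016,.1738,30)])
E
```

```text
[-0.184, -0.199, -0.001] -0.0 rows>=4.3
[-0.0, 0.0, 0.136] -0.0 rows>=2.2
[-0.0, 0.0, -0.136] -0.0 rows>=2.2
[0.33, 0.25, -0.0] -0.0 rows>=6.6
end [0.4969 0.4014 0.1738] 30.0
```

>>> arm_command(
  targets=[
    [-0.042,-0.045,0,0,100],
    [-0.084,-0.09,0,0,100],
    [-0.126,-0.135,0,0,100],
    [-0.165,-0.178,0,0,100],
    [-0.184,-0.199,0,0,100],
  ],
)

```text
time_s: 26.2
tool_pos: [0.4438, -0.0111, 0.173]
eef_rot: [[-0.497, 0.867, -0.003], [0.867, 0.497, -0.0], [0.001, -0.003, -1.0]]
wrist_force: [0.1, 0.0, 0.1]
finger_gap: 0.0851
finger_force: 0.0
```

>>> arm_command(
  targets=[
    [0,0,0,0,100],
    [0,0,0,0,100],
    [0,0,0,0,100],
  ],
)

```text
time_s: 26.58
tool_pos: [0.4462, -0.008, 0.1739]
eef_rot: [[-0.501, 0.866, -0.001], [0.866, 0.501, 0.0], [0.001, -0.0, -1.0]]
wrist_force: [-0.5, -0.0, -0.0]
finger_gap: 0.0852
finger_force: 0.0
```

>>> arm_command(
  targets=[
    [0,0,0.04,0,100],
    [0,0,0.08,0,100],
    [0,0,0.115,0,100],
    [0,0,0.13,0,100],
    [0,0,0.136,0,100],
  ],
)

```text
time_s: 27.2
tool_pos: [0.446, -0.0084, 0.0379]
eef_rot: [[-0.5, 0.866, -0.001], [0.866, 0.5, 0.0], [0.001, -0.001, -1.0]]
wrist_force: [-0.2, -0.7, -0.1]
finger_gap: 0.0854
finger_force: 0.0
```

>>> arm_command(
  targets=[
    [0,0,0,0,100],
    [0,0,0,0,70],
    [0,0,0,0,60],
    [0,0,0,0,60],
    [0,0,0,0,60],
  ],
  newtons=20,
)

```text
time_s: 27.82
tool_pos: [0.4472, -0.0091, 0.0396]
eef_rot: [[-0.499, 0.866, 0.002], [0.866, 0.499, -0.0], [-0.001, 0.002, -1.0]]
wrist_force: [-1.0, -1.3, 5.2]
finger_gap: 0.0651
finger_force: 20.9
```

>>> arm_command(
  targets=[
    [0,0,-0.03,0,60],
    [0,0,-0.08,0,60],
    [0,0,-0.12,0,60],
    [0,0,-0.14,0,60],
    [0,0,-0.14,0,60],
  ],
)

```text
time_s: 28.45
tool_pos: [0.4477, -0.009, 0.1804]
eef_rot: [[-0.499, 0.866, 0.005], [0.866, 0.499, -0.0], [-0.002, 0.004, -1.0]]
wrist_force: [0.3, -0.6, -1.2]
finger_gap: 0.0649
finger_force: 22.7
```

>>> arm_command(
  targets=[
    [0.03,0.023,0,0,60],
    [0.075,0.057,0,0,60],
    [0.12,0.091,0,0,60],
    [0.165,0.125,0,0,60],
  ],
)

```text
time_s: 28.95
tool_pos: [0.4714, 0.1979, 0.1771]
eef_rot: [[-0.499, 0.866, -0.001], [0.866, 0.499, -0.001], [-0.0, -0.001, -1.0]]
wrist_force: [1.4, -1.9, -0.8]
finger_gap: 0.065
finger_force: 22.7
```

>>> arm_command(
  targets=[
    [0.05,0.038,0,0,60],
    [0.095,0.072,0,0,60],
    [0.135,0.102,0,0,60],
    [0.155,0.117,0,0,60],
    [0.165,0.125,0,0,60],
  ],
)

```text
time_s: 29.58
tool_pos: [0.4971, 0.4027, 0.1765]
eef_rot: [[-0.501, 0.866, -0.002], [0.866, 0.501, -0.001], [-0.0, -0.002, -1.0]]
wrist_force: [-0.7, -1.0, -0.6]
finger_gap: 0.0648
finger_force: 22.7
```

>>> arm_command(
  targets=[
    [0,0,0,0,60],
    [0,0,0,0,60],
    [0,0,0,0,60],
    [0,0,0,0,60],
  ],
)

```text
time_s: 30.08
tool_pos: [0.498, 0.4012, 0.1786]
eef_rot: [[-0.499, 0.867, 0.0], [0.867, 0.499, 0.0], [-0.0, 0.0, -1.0]]
wrist_force: [-0.5, 0.4, -1.0]
finger_gap: 0.0653
finger_force: 22.7
```

```bash
python3 - <<'E'
from h import *
p,a=pose();print(p,a)
for n in("top","side"):
    c=camera(n);P=cloud(c)[0]
    for lo,hi in((.066,.08),(.192,.215),(.135,.15)):
        Q=near(P,(.497,.4016),.045,lo,hi);print(n,lo,rect(Q) if len(Q)>5 else 0)
cv2.imwrite("pics/s6.png",c["frame"])
plan([(.497,.4016,.09,30)])
E
```

```text
[0.49797414 0.40115792 0.17861325] 29.91416851907672
top 0.066 c=(0.4948,0.3933) size 64x48 longang -9.3 zmed 0.0749 n=157
top 0.192 c=(0.4994,0.3879) size 81x39 longang 10.4 zmed 0.2078 n=235
top 0.135 c=(0.4984,0.3983) size 43x33 longang 59.4 zmed 0.1440 n=151
side 0.066 c=(0.4979,0.4020) size 65x64 longang -46.0 zmed 0.0744 n=732
side 0.192 c=(0.4980,0.4054) size 72x64 longang 66.9 zmed 0.2042 n=1611
side 0.135 c=(0.4954,0.4124) size 42x19 longang 7.4 zmed 0.1441 n=166
[0.001, -0.001, 0.089] -0.0 rows>=1.4
end [0.4966 0.4018 0.0896] 29.9
```

View pics/s6.png

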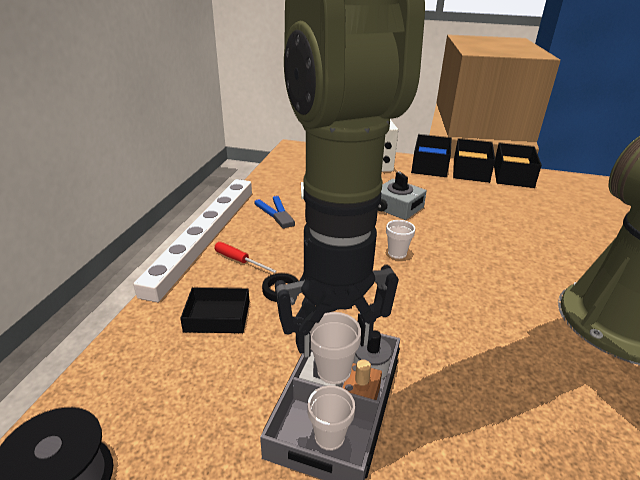

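The held cup is upright at (337,345), straight above the base cup at (331,412). The four stores stand in the bay. Lower in stages, watching force.

>>> arm_command(
  targets=[
    [0.001,-0.001,0.02,0,60],
    [0.001,-0.001,0.05,0,60],
    [0.001,-0.001,0.075,0,60],
    [0.001,-0.001,0.088,0,60],
    [0.001,-0.001,0.09,0,60],
  ],
)

```text
time_s: 30.8
tool_pos: [0.4962, 0.4019, 0.0877]
eef_rot: [[-0.499, 0.866, -0.001], [0.866, 0.499, -0.001], [-0.0, -0.001, -1.0]]
wrist_force: [-0.7, 0.6, 0.2]
finger_gap: 0.0649
finger_force: 22.7
```

>>> arm_command(
  targets=[
    [0,0,0,0,60],
    [0,0,0.004,0,60],
    [0,0,0.008,0,60],
    [0,0,0.01,0,60],
    [0,0,0.01,0,60],
  ],
)

```text
time_s: 31.42
tool_pos: [0.4964, 0.4022, 0.0782]
eef_rot: [[-0.499, 0.866, -0.0], [0.866, 0.499, -0.0], [-0.0, -0.0, -1.0]]
wrist_force: [1.1, -1.2, -0.1]
finger_gap: 0.0652
finger_force: 22.7
```

>>> arm_command(
  targets=[
    [0,0,0.001,0,60],
    [0,0,0.002,0,60],
    [0,0,0.003,0,60],
    [0,0,0.003,0,60],
  ],
)

```text
time_s: 31.92
tool_pos: [0.4965, 0.4023, 0.0753]
eef_rot: [[-0.5, 0.866, 0.0], [0.866, 0.5, 0.0], [-0.0, 0.0, -1.0]]
wrist_force: [-0.3, 0.5, -0.9]
finger_gap: 0.0654
finger_force: 22.7
```

>>> arm_command(
  targets=[
    [0,0,0.001,0,60],
    [0,0,0.002,0,60],
    [0,0,0.002,0,60],
  ],
)

```text
time_s: 32.3
tool_pos: [0.4967, 0.4024, 0.0734]
eef_rot: [[-0.5, 0.866, 0.001], [0.866, 0.5, 0.0], [-0.0, 0.001, -1.0]]
wrist_force: [0.8, 0.4, 0.8]
finger_gap: 0.0649
finger_force: 22.7
```

>>> arm_command(
  targets=[
    [0,0,0.0005,0,60],
    [0,0,0.001,0,60],
    [0,0,0.001,0,60],
  ],
)

```text
time_s: 32.67
tool_pos: [0.4967, 0.4024, 0.0726]
eef_rot: [[-0.499, 0.866, 0.001], [0.866, 0.499, 0.0], [-0.0, 0.001, -1.0]]
wrist_force: [1.7, 0.1, 2.9]
finger_gap: 0.0652
finger_force: 22.9
```

>>> arm_command(
  targets=[
    [0,0,0.0004,0,60],
    [0,0,0.0004,0,60],
    [0,0,0.0004,0,60],
  ],
)

```text
time_s: 33.05
tool_pos: [0.4968, 0.4024, 0.0723]
eef_rot: [[-0.499, 0.866, 0.001], [0.866, 0.499, 0.0], [-0.0, 0.001, -1.0]]
wrist_force: [2.1, -0.7, 3.9]
finger_gap: 0.0651
finger_force: 23.0
```

```bash
python3 - <<'E'
from h import *
for n in range(3):
    c=camera("side");s=status.observe();print(s["wrist_force"].round(1),s["tool_pos"].round(4))
P=cloud(c)[0]
Q=near(P,(.497,.402),.04,.095,.108);print(rect(Q),np.percentile(Q[:,2],[50,80,95]))
E
```

```text
[1.6 0.2 4.5] [0.4968 0.4024 0.0723]
[ 2.2 -0.4  4.8] [0.4968 0.4024 0.0722]
[0.7 0.1 5. ] [0.4968 0.4024 0.0722]
c=(0.4911,0.4057) size 66x58 longang 74.2 zmed 0.1030 n=604 [0.10296379 0.10578393 0.10717014]
```

>>> arm_command(
  targets=[
    [0,0,0,0,100],
    [0,0,0,0,100],
    [0,0,0,0,100],
    [0,0,0,0,100],
  ],
)

```text
time_s: 33.7
tool_pos: [0.4962, 0.4021, 0.0716]
eef_rot: [[-0.5, 0.866, -0.0], [0.866, 0.5, -0.0], [-0.0, -0.001, -1.0]]
wrist_force: [-0.6, 0.1, -0.4]
finger_gap: 0.0856
finger_force: 0.0
```

>>> arm_command(
  targets=[
    [0,0,-0.03,0,100],
    [0,0,-0.07,0,100],
    [0,0,-0.1,0,100],
    [0,0,-0.105,0,100],
    [0,0,-0.105,0,100],
  ],
)

```text
time_s: 34.33
tool_pos: [0.4963, 0.4021, 0.1764]
eef_rot: [[-0.499, 0.866, -0.0], [0.866, 0.499, -0.0], [-0.0, -0.0, -1.0]]
wrist_force: [-0.0, -0.5, -0.3]
finger_gap: 0.085
finger_force: 0.0
```

```bash
python3 - <<'E'
from h import *
c=camera("side");P=cloud(c)[0];p,a=pose();print(p)
Q=near(P,(.497,.402),.042,.092,.112);print(rect(Q),np.percentile(Q[:,2],[5,50,80,95,99]))
A=np.c_[Q[:,:2],np.ones(len(Q))];R=Q[Q[:,2]>np.percentile(Q[:,2],60)];print(np.linalg.lstsq(np.c_[R[:,:2]-R[:,:2].mean(0),np.ones(len(R))],R[:,2],rcond=None)[0])
print("cB",rect(near(P,(.4566,-.107),.05,.066,.084)))
cv2.imwrite("pics/s7.png",c["frame"][230:480,200:480])
plan([(.4566,-.107,.178,30)])
E
```

```text
[0.49589801 0.40178271 0.17563866]
c=(0.4967,0.4010) size 66x63 longang -74.7 zmed 0.1013 n=839 [0.09276079 0.10130723 0.10377144 0.10489362 0.10558249]
[-0.00816221 -0.00298458  0.1038699 ]
cB c=(0.4578,-0.1069) size 65x63 longang -71.1 zmed 0.0709 n=201
[-0.421, -0.288, -0.002] -0.0 rows>=8.2
end [ 0.4567 -0.1068  0.1776] 30.0
```

View pics/s7.png

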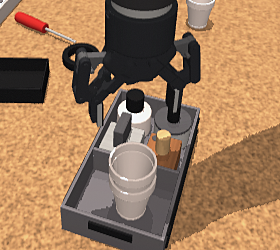

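>>> arm_command(
  targets=[
    [-0.04,-0.027,0,0,100],
    [-0.09,-0.061,0,0,100],
    [-0.14,-0.096,0,0,100],
    [-0.19,-0.13,0,0,100],
    [-0.235,-0.161,0,0,100],
  ],
)

```text
time_s: 35.0
tool_pos: [0.4728, 0.116, 0.1754]
eef_rot: [[-0.499, 0.866, -0.002], [0.866, 0.499, -0.001], [0.0, -0.002, -1.0]]
wrist_force: [1.7, 0.2, 0.3]
finger_gap: 0.0855
finger_force: 0.0
```

>>> arm_command(
  targets=[
    [-0.05,-0.034,0,0,100],
    [-0.1,-0.068,0,0,100],
    [-0.15,-0.103,0,0,100],
    [-0.178,-0.122,0,0,100],
    [-0.186,-0.127,0,0,100],
  ],
)

```text
time_s: 35.62
tool_pos: [0.456, -0.1078, 0.1755]
eef_rot: [[-0.497, 0.868, -0.002], [0.868, 0.497, 0.001], [0.002, -0.002, -1.0]]
wrist_force: [-0.5, 0.1, 0.4]
finger_gap: 0.0852
finger_force: 0.0
```

>>> arm_command(
  targets=[
    [0,0,0,0,100],
    [0,0,0,0,100],
    [0,0,0,0,100],
  ],
)

```text
time_s: 36.0
tool_pos: [0.4573, -0.1052, 0.1768]
eef_rot: [[-0.501, 0.865, -0.0], [0.865, 0.501, 0.0], [0.0, -0.0, -1.0]]
wrist_force: [0.2, -0.1, 0.2]
finger_gap: 0.0856
finger_force: 0.0
```

```bash
python3 - <<'E'
from h import *
c=camera("side");P=cloud(c)[0];p,a=pose();print(p)
print("cB",rect(near(P,(.4566,-.107),.05,.066,.084)))
for k,xy in dict(bottle=(.526,.25),tin=(.4605,.256),gauge=(.4665,.324),die=(.531,.316),stack=(.497,.402)).items(): print(k,rect(near(P,xy,.035,.072,.11)))
plan([(.4566,-.107,.038,30)])
E
```

```text
[ 0.45735967 -0.10537349  0.17685543]
cB c=(0.4577,-0.1069) size 67x63 longang -64.4 zmed 0.0707 n=205
bottle c=(0.5271,0.2513) size 30x29 longang -42.5 zmed 0.0800 n=247
tin c=(0.4613,0.2560) size 19x19 longang 17.2 zmed 0.0798 n=124
gauge c=(0.4673,0.3249) size 21x21 longang 72.4 zmed 0.0797 n=177
die c=(0.5315,0.3153) size 45x16 longang 85.6 zmed 0.0801 n=281
stack c=(0.4968,0.4015) size 65x64 longang -32.8 zmed 0.0907 n=1794
[-0.001, -0.001, 0.139] 0.0 rows>=2.2
end [ 0.457  -0.1067  0.0379] 30.1
```

>>> arm_command(
  targets=[
    [-0.001,-0.001,0.04,0,100],
    [-0.001,-0.001,0.08,0,100],
    [-0.001,-0.001,0.115,0,100],
    [-0.001,-0.001,0.134,0,100],
    [-0.001,-0.001,0.139,0,100],
  ],
)

```text
time_s: 36.67
tool_pos: [0.4559, -0.1069, 0.0368]
eef_rot: [[-0.5, 0.866, -0.002], [0.866, 0.5, 0.001], [0.002, -0.002, -1.0]]
wrist_force: [0.2, -0.5, -0.0]
finger_gap: 0.0853
finger_force: 0.0
```

>>> arm_command(
  targets=[
    [0,0,0,0,100],
    [0,0,0,0,70],
    [0,0,0,0,60],
    [0,0,0,0,60],
    [0,0,0,0,60],
  ],
  newtons=20,
)

```text
time_s: 37.3
tool_pos: [0.4578, -0.108, 0.039]
eef_rot: [[-0.499, 0.866, 0.002], [0.866, 0.499, -0.0], [-0.001, 0.002, -1.0]]
wrist_force: [-0.8, -0.7, 7.1]
finger_gap: 0.0633
finger_force: 21.2
```

>>> arm_command(
  targets=[
    [0,0,-0.03,0,60],
    [0,0,-0.08,0,60],
    [0,0,-0.12,0,60],
    [0,0,-0.145,0,60],
    [0,0,-0.145,0,60],
  ],
)

```text
time_s: 37.92
tool_pos: [0.4585, -0.1081, 0.185]
eef_rot: [[-0.499, 0.866, 0.005], [0.866, 0.499, -0.001], [-0.003, 0.003, -1.0]]
wrist_force: [0.3, -0.4, -0.9]
finger_gap: 0.0634
finger_force: 23.0
```

```bash
python3 - <<'E'
from h import *
p,a=pose();print(p,a,status.observe()["finger_gap"])
plan([(.4968,.4018,.183,30)])
E
```

```text
[ 0.45847954 -0.108112    0.18499015] 29.961395492933434 0.06341593386127446
[0.423, 0.288, 0.002] -0.0 rows>=8.2
end [0.4967 0.4022 0.183 ] 30.0
```

>>> arm_command(
  targets=[
    [0.04,0.027,0,0,60],
    [0.09,0.061,0,0,60],
    [0.135,0.092,0,0,60],
    [0.18,0.123,0,0,60],
    [0.225,0.153,0,0,60],
  ],
)

```text
time_s: 38.55
tool_pos: [0.4762, 0.1652, 0.1814]
eef_rot: [[-0.5, 0.866, -0.002], [0.866, 0.5, -0.001], [0.0, -0.002, -1.0]]
wrist_force: [1.5, 0.6, -0.6]
finger_gap: 0.0635
finger_force: 23.0
```

>>> arm_command(
  targets=[
    [0.05,0.034,0,0,60],
    [0.1,0.068,0,0,60],
    [0.15,0.102,0,0,60],
    [0.187,0.128,0,0,60],
    [0.198,0.135,0,0,60],
  ],
)

```text
time_s: 39.17
tool_pos: [0.4941, 0.4047, 0.1806]
eef_rot: [[-0.502, 0.865, -0.002], [0.865, 0.502, -0.001], [-0.0, -0.002, -1.0]]
wrist_force: [-0.4, -0.9, 0.3]
finger_gap: 0.0635
finger_force: 23.0
```

>>> arm_command(
  targets=[
    [0,0,0,0,60],
    [0,0,0,0,60],
    [0,0,0,0,60],
    [0,0,0,0,60],
  ],
)

```text
time_s: 39.67
tool_pos: [0.4954, 0.4017, 0.1833]
eef_rot: [[-0.498, 0.867, 0.0], [0.867, 0.498, 0.0], [-0.0, 0.0, -1.0]]
wrist_force: [0.2, -0.1, -0.3]
finger_gap: 0.0632
finger_force: 23.0
```

```bash
python3 - <<'E'
from h import *
p,a=pose();print(p,a,status.observe()["wrist_force"].round(1))
c=camera("side");P=cloud(c)[0]
for lo,hi in((.095,.108),(.145,.19),(.205,.22)):
    Q=near(P,(.497,.4016),.036,lo,hi);print(lo,rect(Q) if len(Q)>5 else 0, np.percentile(Q[:,2],[1,99]) if len(Q) else 0)
cv2.imwrite("pics/s8.png",cv2.resize(c["frame"][230:480,220:460],None,fx=2,fy=2))
plan([(.4966,.4018,.12,30)])
E
```

```text
[0.49535601 0.40169943 0.18326513] 29.89755078392935 [ 0.2 -0.1 -0.3]
0.095 c=(0.4964,0.4054) size 64x57 longang 7.8 zmed 0.1025 n=536 [0.0950976  0.10525277]
0.145 c=(0.4952,0.4032) size 53x53 longang -16.9 zmed 0.1753 n=1199 [0.14618557 0.18977699]
0.205 c=(0.4942,0.4029) size 66x61 longang 79.4 zmed 0.2129 n=956 [0.20516945 0.21894464]
[-0.001, 0.001, 0.063] -0.0 rows>=1.0
end [0.4967 0.4015 0.1202] 29.9
```

View pics/s8.png

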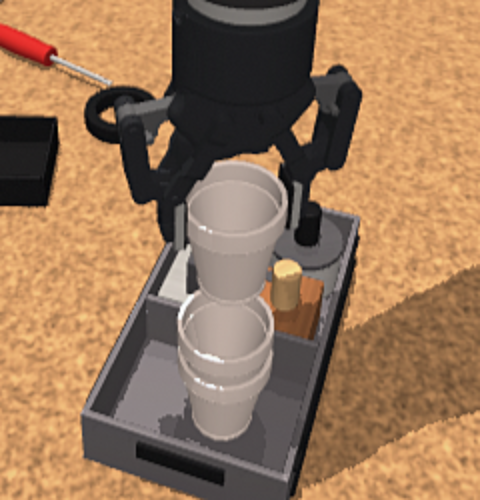

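The held cup at (238,230 in crop) is upright above the nested pair (225,330). Nest it the same way.

>>> arm_command(
  targets=[
    [-0.001,0.0015,0.015,0,60],
    [-0.001,0.0015,0.035,0,60],
    [-0.001,0.0015,0.055,0,60],
    [-0.001,0.0015,0.068,0,60],
    [-0.001,0.0015,0.07,0,60],
  ],
)

```text
time_s: 40.35
tool_pos: [0.4962, 0.4018, 0.1114]
eef_rot: [[-0.499, 0.866, -0.002], [0.866, 0.499, -0.001], [-0.0, -0.002, -1.0]]
wrist_force: [-0.3, -0.3, 0.3]
finger_gap: 0.0637
finger_force: 23.0
```

>>> arm_command(
  targets=[
    [0,0,0,0,60],
    [0,0,0.003,0,60],
    [0,0,0.006,0,60],
    [0,0,0.008,0,60],
    [0,0,0.008,0,60],
  ],
)

```text
time_s: 40.98
tool_pos: [0.4968, 0.4023, 0.1047]
eef_rot: [[-0.499, 0.866, -0.0], [0.866, 0.499, -0.0], [-0.0, -0.0, -1.0]]
wrist_force: [-0.6, -0.3, -1.0]
finger_gap: 0.0634
finger_force: 23.0
```

>>> arm_command(
  targets=[
    [0,0,0.001,0,60],
    [0,0,0.002,0,60],
    [0,0,0.003,0,60],
    [0,0,0.003,0,60],
  ],
)

```text
time_s: 41.48
tool_pos: [0.4968, 0.4024, 0.1018]
eef_rot: [[-0.499, 0.866, -0.0], [0.866, 0.499, -0.0], [-0.0, -0.0, -1.0]]
wrist_force: [-0.4, -0.6, -0.6]
finger_gap: 0.0633
finger_force: 23.0
```

>>> arm_command(
  targets=[
    [0,0,0.0005,0,60],
    [0,0,0.001,0,60],
    [0,0,0.001,0,60],
  ],
)

```text
time_s: 41.85
tool_pos: [0.4969, 0.4024, 0.1009]
eef_rot: [[-0.499, 0.866, -0.0], [0.866, 0.499, -0.0], [-0.0, -0.0, -1.0]]
wrist_force: [0.1, -0.2, 0.3]
finger_gap: 0.0632
finger_force: 23.0
```

>>> arm_command(
  targets=[
    [0,0,0.0005,0,60],
    [0,0,0.001,0,60],
    [0,0,0.001,0,60],
  ],
)

```text
time_s: 42.22
tool_pos: [0.4968, 0.4024, 0.0998]
eef_rot: [[-0.5, 0.866, -0.0], [0.866, 0.5, -0.0], [-0.0, -0.0, -1.0]]
wrist_force: [-0.7, -0.3, -0.9]
finger_gap: 0.0634
finger_force: 23.0
```

>>> arm_command(
  targets=[
    [0,0,0.0005,0,60],
    [0,0,0.001,0,60],
    [0,0,0.001,0,60],
  ],
)

```text
time_s: 42.6
tool_pos: [0.4969, 0.4024, 0.0989]
eef_rot: [[-0.499, 0.866, -0.0], [0.866, 0.499, -0.0], [-0.0, -0.0, -1.0]]
wrist_force: [-0.1, 0.4, -0.6]
finger_gap: 0.0638
finger_force: 23.0
```

>>> arm_command(
  targets=[
    [0,0,0.0005,0,60],
    [0,0,0.001,0,60],
    [0,0,0.001,0,60],
  ],
)

```text
time_s: 42.98
tool_pos: [0.4969, 0.4024, 0.0982]
eef_rot: [[-0.499, 0.866, 0.0], [0.866, 0.499, -0.0], [-0.0, 0.0, -1.0]]
wrist_force: [-0.6, -1.2, 3.0]
finger_gap: 0.0634
finger_force: 24.3
```

```bash
python3 - <<'E'
from h import *
c=camera("side");P=cloud(c)[0];print(status.observe()["wrist_force"].round(1))
Q=near(P,(.497,.402),.033,.1,.14);print(np.percentile(Q[:,2],[50,80,95,99]))
E
```

```text
[-0.  -2.1  3.6]
[0.11631724 0.12879022 0.13247684 0.13639371]
```

>>> arm_command(
  targets=[
    [0,0,0.0004,0,60],
    [0,0,0.0004,0,60],
    [0,0,0.0004,0,60],
  ],
)

```text
time_s: 43.4
tool_pos: [0.4969, 0.4024, 0.0979]
eef_rot: [[-0.499, 0.866, 0.0], [0.866, 0.499, 0.0], [-0.0, 0.0, -1.0]]
wrist_force: [-0.8, -1.0, 5.7]
finger_gap: 0.0637
finger_force: 25.0
```

>>> arm_command(
  targets=[
    [0,0,0,0,100],
    [0,0,0,0,100],
    [0,0,0,0,100],
    [0,0,0,0,100],
  ],
)

```text
time_s: 43.9
tool_pos: [0.4968, 0.4025, 0.0974]
eef_rot: [[-0.5, 0.866, -0.0], [0.866, 0.5, -0.0], [0.0, -0.0, -1.0]]
wrist_force: [1.1, -0.1, -0.2]
finger_gap: 0.0857
finger_force: 0.0
```

>>> arm_command(
  targets=[
    [0,0,-0.03,0,100],
    [0,0,-0.07,0,100],
    [0,0,-0.09,0,100],
    [0,0,-0.095,0,100],
    [0,0,-0.095,0,100],
  ],
)

```text
time_s: 44.52
tool_pos: [0.4967, 0.4024, 0.192]
eef_rot: [[-0.5, 0.866, -0.0], [0.866, 0.5, -0.0], [0.0, -0.0, -1.0]]
wrist_force: [-0.4, 0.5, -0.1]
finger_gap: 0.0851
finger_force: 0.0
```

```bash
python3 - <<'E'
from h import *
c=camera("side");P=cloud(c)[0];p,a=pose();print(p)
Q=near(P,(.497,.402),.042,.12,.145);print(rect(Q),np.percentile(Q[:,2],[50,80,95,99]))
R=Q[Q[:,2]>np.percentile(Q[:,2],60)];print(np.linalg.lstsq(np.c_[R[:,:2]-R[:,:2].mean(0),np.ones(len(R))],R[:,2],rcond=None)[0])
cv2.imwrite("pics/s9.png",cv2.resize(c["frame"][230:480,220:460],None,fx=2,fy=2))
E
```

```text
[0.49642179 0.40211293 0.19139932]
c=(0.4964,0.4017) size 66x63 longang -74.6 zmed 0.1288 n=865 [0.12878917 0.13126415 0.13227548 0.13297524]
[-0.00551278 -0.00118285  0.13134295]
```

View pics/s9.png

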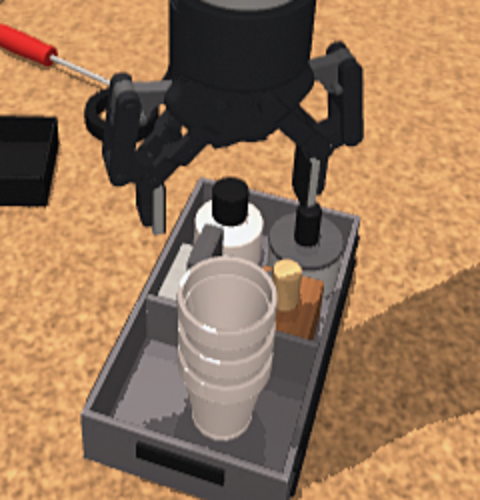

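The stack is straight and level. The top rim is 27.5 mm above the last, and the stores stand behind it. Now the knob.

```bash
python3 - <<'E'
from h import *
plan([(.4885,.15,.19,30),(.4885,-.10,.19,30),(.4803,-.3338,.19,39.2)])
E
```

```text
[-0.214, -0.133, 0.001] -0.0 rows>=4.0
[-0.217, -0.125, 0.0] -0.0 rows>=4.0
[-0.198, -0.124, 0.0] -0.16 rows>=3.7
end [ 0.4797 -0.3336  0.1904] 39.1
```

>>> arm_command(
  targets=[
    [-0.045,-0.028,0,0,100],
    [-0.095,-0.059,0,0,100],
    [-0.145,-0.09,0,0,100],
    [-0.19,-0.118,0,0,100],
    [-0.214,-0.133,0,0,100],
  ],
)

```text
time_s: 45.2
tool_pos: [0.4872, 0.148, 0.1912]
eef_rot: [[-0.498, 0.867, -0.002], [0.867, 0.498, -0.001], [0.0, -0.003, -1.0]]
wrist_force: [-0.2, 0.4, 0.9]
finger_gap: 0.0855
finger_force: 0.0
```

>>> arm_command(
  targets=[
    [-0.05,-0.029,0,0,100],
    [-0.1,-0.058,0,0,100],
    [-0.15,-0.086,0,0,100],
    [-0.195,-0.112,0,0,100],
    [-0.217,-0.125,0,0,100],
  ],
)

```text
time_s: 45.82
tool_pos: [0.4875, -0.1021, 0.1912]
eef_rot: [[-0.497, 0.868, -0.002], [0.868, 0.497, 0.0], [0.001, -0.002, -1.0]]
wrist_force: [0.2, 0.5, -1.1]
finger_gap: 0.0855
finger_force: 0.0
```

>>> arm_command(
  targets=[
    [-0.045,-0.028,0,-0.04,100],
    [-0.09,-0.056,0,-0.08,100],
    [-0.14,-0.088,0,-0.12,100],
    [-0.185,-0.116,0,-0.16,100],
    [-0.198,-0.124,0,-0.16,100],
  ],
)

```text
time_s: 46.45
tool_pos: [0.479, -0.3357, 0.1908]
eef_rot: [[-0.629, 0.778, -0.002], [0.778, 0.629, 0.001], [0.002, -0.001, -1.0]]
wrist_force: [0.2, 0.2, -0.5]
finger_gap: 0.0851
finger_force: 0.0
```

>>> arm_command(
  targets=[
    [0,0,0,0,100],
    [0,0,0,0,100],
    [0,0,0,0,100],
  ],
)

```text
time_s: 46.82
tool_pos: [0.4803, -0.3318, 0.1925]
eef_rot: [[-0.632, 0.775, -0.0], [0.775, 0.632, 0.0], [0.0, 0.0, -1.0]]
wrist_force: [-0.0, 0.2, 0.6]
finger_gap: 0.0855
finger_force: 0.0
```

```bash
python3 - <<'E'
from h import *
print(pose())
for n in("side","top"):
    c=camera(n);P=cloud(c)[0];Q=near(P,(.48,-.334),.04,.088,.105);print(n,rect(Q) if len(Q)>5 else 0)
plan([(.4803,-.3338,.075,39.2)])
E
```

```text
(array([ 0.48030529, -0.33179448,  0.19251437]), np.float64(39.23271484898454))
side c=(0.4825,-0.3338) size 42x16 longang -56.2 zmed 0.0964 n=82
top c=(0.4795,-0.3343) size 43x14 longang -50.8 zmed 0.0979 n=153
[-0.001, -0.001, 0.118] 0.0 rows>=1.9
end [ 0.4803 -0.3336  0.0747] 39.2
```

>>> arm_command(
  targets=[
    [-0.001,-0.001,0.03,0,100],
    [-0.001,-0.001,0.07,0,100],
    [-0.001,-0.001,0.1,0,100],
    [-0.001,-0.001,0.115,0,100],
    [-0.001,-0.001,0.117,0,100],
  ],
)

```text
time_s: 47.55
tool_pos: [0.4797, -0.3341, 0.075]
eef_rot: [[-0.631, 0.775, -0.001], [0.775, 0.631, 0.001], [0.001, -0.0, -1.0]]
wrist_force: [-0.2, 0.9, 0.5]
finger_gap: 0.0852
finger_force: 0.0
```

>>> arm_command(
  targets=[
    [0,0,0,0,50],
    [0,0,0,0,0],
    [0,0,0,0,0],
    [0,0,0,0,0],
    [0,0,0,0,0],
  ],
  newtons=40,
)

```text
time_s: 48.18
tool_pos: [0.4795, -0.3355, 0.0762]
eef_rot: [[-0.631, 0.776, -0.001], [0.776, 0.631, -0.002], [-0.001, -0.002, -1.0]]
wrist_force: [-3.8, -1.3, 6.1]
finger_gap: 0.013
finger_force: 42.4
```

>>> arm_command(
  targets=[
    [0,0,0,-0.1,0],
    [0,0,0,-0.25,0],
    [0,0,0,-0.4,0],
    [0,0,0,-0.55,0],
    [0,0,0,-0.7,0],
  ],
)

```text
time_s: 48.8
tool_pos: [0.479, -0.3364, 0.0762]
eef_rot: [[-0.983, 0.183, -0.002], [0.183, 0.983, -0.004], [0.001, -0.004, -1.0]]
wrist_force: [-4.8, -5.4, 5.4]
finger_gap: 0.0128
finger_force: 42.4
```

```bash
python3 - <<'E'
from h import *
s=status.observe();print(pose(),s["wrist_force"].round(1),s["ft_torque"].round(2),s["joints"].round(1),s["finger_gap"])
E
```

```text
(array([ 0.47895005, -0.33642209,  0.07620711]), np.float64(79.44561832636674)) [-4.8 -5.4  5.4] [-0.97  1.16 -0.08] [-35.   22.4 -17.7  49.9  -0.2 -24.4] 0.012807957872960836
```

>>> arm_command(
  targets=[
    [0,0,0,-0.15,0],
    [0,0,0,-0.3,0],
    [0,0,0,-0.45,0],
    [0,0,0,-0.6,0],
    [0,0,0,-0.75,0],
  ],
)

```text
time_s: 49.42
tool_pos: [0.4791, -0.3376, 0.0762]
eef_rot: [[-0.844, -0.536, -0.002], [-0.536, 0.844, -0.006], [0.004, -0.004, -1.0]]
wrist_force: [-5.4, -9.2, 2.6]
finger_gap: 0.0136
finger_force: 42.0
```

>>> arm_command(
  targets=[
    [0,0,0,-0.15,0],
    [0,0,0,-0.3,0],
    [0,0,0,-0.45,0],
    [0,0,0,-0.6,0],
    [0,0,0,-0.65,0],
  ],
)

```text
time_s: 50.05
tool_pos: [0.4799, -0.3382, 0.0763]
eef_rot: [[-0.35, -0.937, -0.0], [-0.937, 0.35, -0.007], [0.007, -0.002, -1.0]]
wrist_force: [-2.7, -10.2, 0.3]
finger_gap: 0.0129
finger_force: 41.6
```

```bash
python3 - <<'E'
from h import *
s=status.observe();print(pose(),s["wrist_force"].round(1),s["ft_torque"].round(2),s["joints"].round(1),s["finger_gap"])
c=camera("top");P=cloud(c)[0]
cv2.imwrite("pics/k1.png",cv2.resize(c["frame"][225:345,440:555],None,fx=4,fy=4))
E
```

```text
(array([ 0.47987088, -0.33824773,  0.07626629]), np.float64(159.48690538842405)) [ -2.7 -10.2   0.3] [-2.06  0.57 -0.  ] [ -35.    22.4  -17.6   49.8   -0.3 -104.5] 0.01292745006138657
```

>>> arm_command(
  targets=[
    [0,0,0,0,100],
    [0,0,0,0,100],
    [0,0,0,0,100],
    [0,0,0,0,100],
  ],
)

```text
time_s: 50.6
tool_pos: [0.48, -0.3343, 0.0754]
eef_rot: [[-0.351, -0.936, -0.0], [-0.936, 0.351, 0.0], [-0.0, 0.0, -1.0]]
wrist_force: [0.7, -0.7, 0.4]
finger_gap: 0.0836
finger_force: 0.0
```

>>> arm_command(
  targets=[
    [0,0,0,0.18,100],
    [0,0,0,0.36,100],
    [0,0,0,0.54,100],
    [0,0,0,0.72,100],
    [0,0,0,0.9,100],
  ],
)

```text
time_s: 51.22
tool_pos: [0.48, -0.3345, 0.0755]
eef_rot: [[-0.953, -0.302, 0.0], [-0.302, 0.953, 0.0], [-0.0, 0.0, -1.0]]
wrist_force: [-0.2, -0.3, -0.3]
finger_gap: 0.0857
finger_force: 0.0
```

>>> arm_command(
  targets=[
    [0,0,0,0.18,100],
    [0,0,0,0.36,100],
    [0,0,0,0.54,100],
    [0,0,0,0.72,100],
    [0,0,0,0.9,100],
  ],
)

```text
time_s: 51.85
tool_pos: [0.48, -0.3345, 0.0755]
eef_rot: [[-0.829, 0.559, 0.0], [0.559, 0.829, 0.0], [0.0, 0.0, -1.0]]
wrist_force: [0.4, -0.2, 0.1]
finger_gap: 0.0853
finger_force: 0.0
```

>>> arm_command(
  targets=[
    [0,0,0,0.18,100],
    [0,0,0,0.36,100],
    [0,0,0,0.54,100],
    [0,0,0,0.72,100],
    [0,0,0,0.9,100],
  ],
)

```text
time_s: 52.48
tool_pos: [0.48, -0.3345, 0.0755]
eef_rot: [[-0.077, 0.997, 0.0], [0.997, 0.077, 0.0], [0.0, 0.0, -1.0]]
wrist_force: [-0.5, -0.1, -0.2]
finger_gap: 0.0857
finger_force: 0.0
```

>>> arm_command(
  targets=[
    [0,0,0,0.18,100],
    [0,0,0,0.36,100],
    [0,0,0,0.44,100],
    [0,0,0,0.44,100],
    [0,0,0,0.44,100],
  ],
)

```text
time_s: 53.1
tool_pos: [0.48, -0.3346, 0.0755]
eef_rot: [[0.348, 0.937, -0.0], [0.937, -0.348, 0.0], [0.0, -0.0, -1.0]]
wrist_force: [0.6, 0.8, 0.6]
finger_gap: 0.0856
finger_force: 0.0
```

```bash
python3 - <<'E'
from h import *
s=status.observe();print(pose(),s["wrist_force"].round(1),s["joints"].round(1))
for n in("top","side"):
    c=camera(n);P=cloud(c)[0];Q=near(P,(.48,-.335),.035,.092,.1);print(n,rect(Q) if len(Q)>5 else 0)
plan([(.4802,-.3362,.075,-20.5)])
E
```

```text
(array([ 0.4799732 , -0.33456809,  0.07546845]), np.float64(-20.37219946620074)) [0.6 0.8 0.6] [-34.9  22.5 -17.7  49.9   0.   75.5]
top c=(0.4830,-0.3235) size 19x14 longang 68.9 zmed 0.0976 n=50
side c=(0.4810,-0.3324) size 47x14 longang 69.3 zmed 0.0974 n=45
[-0.001, 0.001, 0.0] 0.0 rows>=0.0
end [ 0.4806 -0.3359  0.0755] -20.4
```

>>> arm_command(
  targets=[
    [-0.001,0.001,0,0,50],
    [-0.001,0.001,0,0,0],
    [-0.001,0.001,0,0,0],
    [-0.001,0.001,0,0,0],
    [-0.001,0.001,0,0,0],
  ],
  newtons=40,
)

```text
time_s: 53.82
tool_pos: [0.4808, -0.336, 0.0756]
eef_rot: [[0.349, 0.937, 0.0], [0.937, -0.349, -0.0], [-0.0, 0.0, -1.0]]
wrist_force: [0.8, -0.4, 0.1]
finger_gap: 0.0131
finger_force: 42.8
```

>>> arm_command(
  targets=[
    [0,0,0,-0.15,0],
    [0,0,0,-0.3,0],
    [0,0,0,-0.45,0],
    [0,0,0,-0.6,0],
    [0,0,0,-0.75,0],
  ],
)

```text
time_s: 54.45
tool_pos: [0.4801, -0.3361, 0.0756]
eef_rot: [[-0.387, 0.922, -0.001], [0.922, 0.387, -0.0], [-0.0, -0.001, -1.0]]
wrist_force: [-1.8, -0.4, 1.4]
finger_gap: 0.0128
finger_force: 43.1
```

>>> arm_command(
  targets=[
    [0,0,0,-0.15,0],
    [0,0,0,-0.3,0],
    [0,0,0,-0.45,0],
    [0,0,0,-0.58,0],
    [0,0,0,-0.65,0],
  ],
)

```text
time_s: 55.08
tool_pos: [0.4797, -0.3365, 0.0756]
eef_rot: [[-0.865, 0.502, -0.002], [0.502, 0.865, -0.001], [0.001, -0.002, -1.0]]
wrist_force: [-2.3, -2.3, 2.1]
finger_gap: 0.0133
finger_force: 43.1
```

```bash
python3 - <<'E'
from h import *
s=status.observe();print(pose(),s["wrist_force"].round(1),s["ft_torque"].round(2),s["tau"].round(2),s["joints"].round(1))
E
```

```text
(array([ 0.47969762, -0.33647876,  0.075645  ]), np.float64(59.88808362231448)) [-2.3 -2.3  2.1] [-0.34  0.59 -0.01] [  1.63 -53.5   29.93  -0.67   0.89   0.39] [-35.   22.6 -17.5  50.   -0.1  -4.9]
```

>>> arm_command(
  targets=[
    [0,0,0,-0.025,0],
    [0,0,0,-0.05,0],
    [0,0,0,-0.05,0],
  ],
)

```text
time_s: 55.45
tool_pos: [0.4797, -0.3365, 0.0756]
eef_rot: [[-0.888, 0.46, -0.002], [0.46, 0.888, -0.001], [0.001, -0.002, -1.0]]
wrist_force: [-5.5, -2.3, 4.1]
finger_gap: 0.0133
finger_force: 43.4
```

>>> arm_command(
  targets=[
    [0,0,0,-0.025,0],
    [0,0,0,-0.05,0],
    [0,0,0,-0.05,0],
  ],
)

```text
time_s: 55.82
tool_pos: [0.4797, -0.3365, 0.0756]
eef_rot: [[-0.909, 0.417, -0.001], [0.417, 0.909, -0.001], [0.001, -0.002, -1.0]]
wrist_force: [-5.4, -2.1, 3.6]
finger_gap: 0.0131
finger_force: 44.3
```

```bash
python3 - <<'E'
from h import *
s=status.observe();print(pose(),s["wrist_force"].round(1),s["ft_torque"].round(2),s["tau"].round(2),s["joints"].round(1))
E
```

```text
(array([ 0.47971581, -0.33652673,  0.07563029]), np.float64(65.3730125373755)) [-5.4 -2.1  3.6] [-0.54  1.08 -0.66] [  3.36 -52.73  30.1   -1.23   1.52  -0.72] [-35.   22.6 -17.5  50.   -0.1 -10.4]
```

The torque has risen to 0.66 N·m at the expected angle, so the knob is at its stop. Release, back off and look.

>>> arm_command(
  targets=[
    [0,0,0,-0.01,0],
    [0,0,0,-0.01,0],
    [0,0,0,0,100],
    [0,0,0,0,100],
    [0,0,0,0,100],
  ],
)

```text
time_s: 56.45
tool_pos: [0.4809, -0.3357, 0.0754]
eef_rot: [[-0.91, 0.414, 0.0], [0.414, 0.91, 0.0], [-0.0, 0.001, -1.0]]
wrist_force: [-0.4, 0.3, 0.4]
finger_gap: 0.0668
finger_force: 0.0
```

>>> arm_command(
  targets=[
    [0,0,-0.04,0,100],
    [0,0,-0.1,0,100],
    [0,0,-0.15,0,100],
    [0,0,-0.16,0,100],
  ],
)

```text
time_s: 56.95
tool_pos: [0.4826, -0.3371, 0.2398]
eef_rot: [[-0.91, 0.415, 0.006], [0.415, 0.91, -0.004], [-0.007, -0.001, -1.0]]
wrist_force: [-1.0, -0.4, -1.0]
finger_gap: 0.0851
finger_force: 0.0
```

>>> arm_command(
  targets=[
    [0,0.05,0,0,100],
    [0,0.1,0,0,100],
    [0,0.15,0,0,100],
    [0,0.16,0,0,100],
    [0,0.16,0,0,100],
  ],
)

```text
time_s: 57.58
tool_pos: [0.5467, -0.1898, 0.2347]
eef_rot: [[-0.911, 0.413, -0.001], [0.413, 0.911, 0.0], [0.001, -0.0, -1.0]]
wrist_force: [0.6, -0.1, 1.1]
finger_gap: 0.0853
finger_force: 0.0
```

```bash
python3 - <<'E'
from h import *
print(pose())
for n in("top","side"):
    c=camera(n);P=cloud(c)[0];Q=near(P,(.48,-.335),.035,.092,.103);print(n,"knob",rect(Q) if len(Q)>5 else 0)
    for k,xy,r,lo,hi in(("bottle",(.526,.25),.035,.07,.085),("tin",(.46,.256),.035,.07,.085),("gauge",(.466,.324),.03,.07,.085),("die",(.531,.316),.03,.07,.085),("stack",(.497,.402),.042,.125,.14)):
        Q=near(P,xy,r,lo,hi);print(n,k,rect(Q) if len(Q)>5 else 0)
    if n=="top": a=cv2.resize(c["frame"][255:345,450:545],(480,455)); 
    else: b=cv2.resize(c["frame"],(607,455))
    if n=="top": f=cv2.resize(c["frame"],(600,450)); cv2.imwrite("pics/fin_top.png",c["frame"])
cv2.imwrite("pics/fin_knob.png",a)
E
```

```text
(array([ 0.54674082, -0.18983586,  0.234672  ]), np.float64(65.57796161368702))
top knob 0
top bottle c=(0.5253,0.2512) size 30x29 longang 45.8 zmed 0.0798 n=172
top tin c=(0.4593,0.2554) size 19x18 longang -11.0 zmed 0.0795 n=81
top gauge c=(0.4656,0.3246) size 21x20 longang 68.0 zmed 0.0795 n=100
top die c=(0.5299,0.3162) size 45x17 longang 84.0 zmed 0.0797 n=176
top stack c=(0.4953,0.4018) size 64x64 longang 1.2 zmed 0.1307 n=246
side knob c=(0.4822,-0.3332) size 43x16 longang -28.3 zmed 0.0979 n=73
side bottle c=(0.5269,0.2513) size 30x30 longang -24.1 zmed 0.0800 n=260
side tin c=(0.4615,0.2565) size 21x19 longang -55.7 zmed 0.0793 n=142
side gauge c=(0.4675,0.3248) size 22x21 longang 61.2 zmed 0.0795 n=187
side die c=(0.5314,0.3159) size 44x16 longang 83.8 zmed 0.0801 n=229
side stack c=(0.4969,0.4016) size 65x64 longang 87.6 zmed 0.1303 n=622
```

View pics/fin_knob.png

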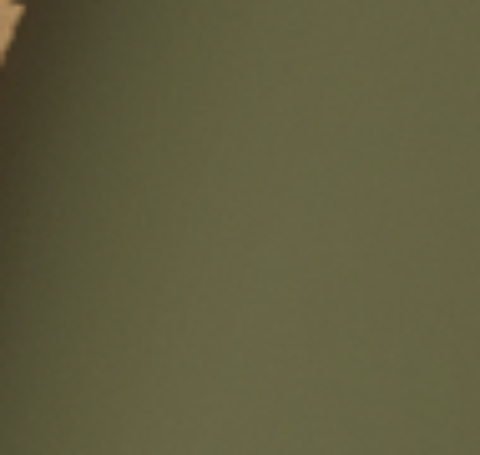

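View pics/fin_top.png

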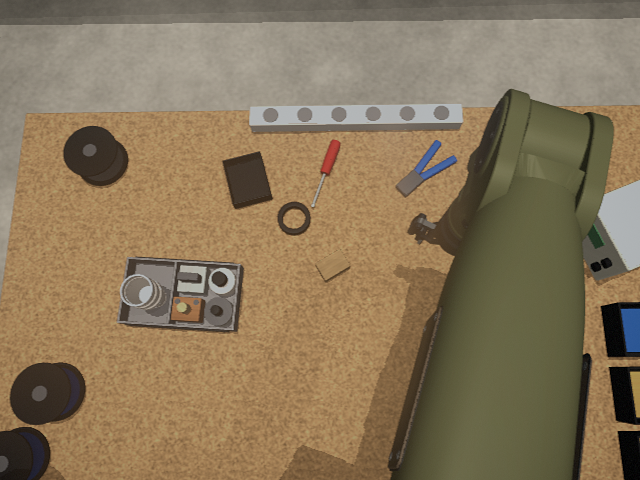

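The tote (182,294) is packed with four stores and the cup stack, and the bystanders are where they were. The arm hides the knob, so move it aside.

>>> arm_command(
  targets=[
    [0.02,0.05,0,0,100],
    [0.04,0.1,0,0,100],
    [0.06,0.15,0,0,100],
    [0.08,0.19,0,0,100],
    [0.08,0.2,0,0,100],
  ],
)

```text
time_s: 58.3
tool_pos: [0.5568, 0.0257, 0.2355]
eef_rot: [[-0.91, 0.414, -0.0], [0.414, 0.91, 0.0], [0.0, 0.0, -1.0]]
wrist_force: [-1.0, -0.6, -0.3]
finger_gap: 0.0854
finger_force: 0.0
```

```bash
python3 - <<'E'
from h import *
c=camera("top");P=cloud(c)[0]
print("knob",rect(near(P,(.48,-.335),.035,.092,.103)));print("counter",rect(near(P,(.48,-.333),.09,.05,.06)))
cv2.imwrite("pics/fin_knob2.png",cv2.resize(c["frame"][255:345,450:545],(480,455)))
E
```

```text
knob c=(0.4788,-0.3338) size 41x15 longang -23.0 zmed 0.0978 n=149
counter c=(0.4789,-0.3339) size 111x101 longang -25.5 zmed 0.0547 n=1781
```

View pics/fin_knob2.png

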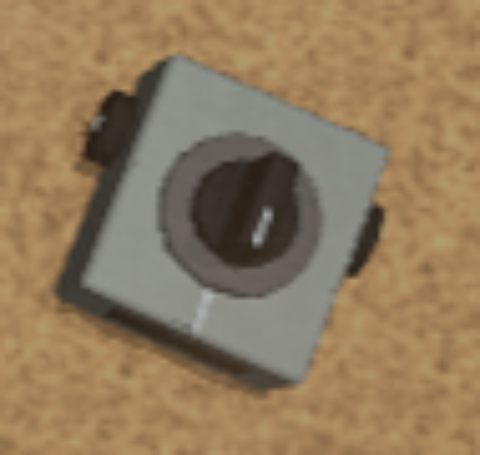

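The mark (262,225) now points along the tick (203,312), and the bar lines up with the counter's axis, so the knob is at its stop. Hand in.

```bash
python3 -c "
from station import ticket
print(ticket.sign_off())"
```

```text
the job is handed in; nothing more can be done
None
```

The job is handed in (no verdict came back): all four stores stand upright in the large bay, both loose cups are nested level in the base cup, and the counter knob is at its zero stop. The bystanders look unmoved. The gauge block was set down hard, with a wrist force of about 52 N against the 120 N limit.

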